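# Demould the castings from a clamped press

## Robot

A 6-joint arm with a two-finger parallel gripper is mounted at the origin on the work surface. World frame = base frame: x ahead of the robot, y to its left, z up, the work surface at z = 0. Lengths are in mm, angles in rad, forces in N, time in s.
With the tool pointing down it reaches from about 400 to 925 mm from the base axis. Payload 12.5 kg.
Tool frame: the origin (TCP) lies midway between the tips of the shut fingers; the grasp point (between the pads) lies env.grasp_offset behind it (env.grasp_offset is the distance from the TCP to the grasp point, in mm); x points along the fingers, y is the direction in which the jaws open and shut, and the axes are right-handed (so a half turn about x gives the same grasp; the last joint's range is limited). The gripper opens to 95 mm and grips with 3 to 60 N. Pads are 20 mm wide; open, the fingers measure 119 mm over their backs; the gripper's body (75 mm by 180 mm) begins 59 mm behind the grasp point.
Start: joints at [-1.376, 0.491, 1.559, -0, 1.092, -0.106], TCP at [185.201, -596.948, 214.661] pointing down, gripper open.
Joint ranges: [-3.1, 3.1], [-0.84, 2.19], [0.05, 2.79], [-1.13, 4.28], [0.06, 2.93], [-2.69, 2.69]. Speed limits (rad/s): [2.22, 2.22, 2.79, 3.14, 3.14, 3.14].

## Interface

Orientations are given as [roll, pitch, yaw] about the fixed x, y, z axes, in that order (R = Rz(yaw) Ry(pitch) Rx(roll)).
In Python, from cell import env gives the robot as it stands.
- The arm moves only by the tool apply_moves, never from a script. Its arguments are lists of equal length, an entry for each row: "offset": the shift along the world's x, y, z in units of 25 mm (1.0 is 25 mm), a list of three; "yaw": the turn about the world's z in units of 6 degrees (1.0 is 6 degrees); "jaw": the closure, from -1 (fully open) to 1 (shut), so that 0 is half open. A call has 1 to 20 rows; each row is the pose to reach, as a shift and turn from the pose measured when the call began; what a row does not reach only later rows make up. A row lasts 1/8 s, in which the tool goes at most 62.5 mm and 10.7 degrees, less where a joint would pass 70% of its speed; a pose out of reach is approached as far as the arm can. A call with a gripper value outside its range is refused whole. The fingers move at their own pace and stop on an object; the grip force is fixed at half the most. Time passes only in rows, so rows that repeat a pose let the fingers close. It gives the time, the measured TCP pose, the force and the opening at its end, in the units of the state.
- env.state(): the state, without advancing time (a new reading comes with each control period).
- env.read_camera(name): name is "side" or "top"; returns a dict with "frame" (384x512x3 uint8, red, green, blue), "fx", "fy", "cx", "cy" (pixels), "xyz" and "rotation" of the camera in the world. Camera axes: x right, y down, z forward; pixel columns grow to the right and rows downward; lengths in mm; the calibration is good to about 2 mm. A picture is of the moment at which its call begins. There is no depth.
- env.job_done(): hands the job in, once; it reports no verdict.
The state is a dict: "t": time; "joints": joint angles; "qvel": joint speeds; "tau": joint torques, N m; "eef_pos": TCP position; "tcp_rot": TCP orientation; "ft_force": force on the tool from outside, world axes, zero at the start; "moment": the same for the moment, N m; "opening": opening from 0.0 (shut) to 1.0 (fully open).
Only numpy, scipy, OpenCV 4.12 (cv2) and the standard library are available. Lean on these libraries where they do the work, as an engineer would, in place of code of your own. Each camera call takes 0.05 s, during which the arm holds its last target.

## Task

Get the stone finials out of the casting press. Swing the folding crank grip on the handwheel fully upright, then turn the wheel counter-clockwise until the clamp bolt is clear of the lid; lever the stuck lid up with the pry bar, its blade over the fulcrum post and under the lid's lip, keeping the gripper off the lid until it has come up by about a centimetre and a half. Then open the lid fully (upright or beyond), put every finial in the wooden tray side by side, not stacked, leave the bar lying on its rubber mat, and leave the other things on the bench alone.

Things in the scene. Friction and masses are not known exactly. Their poses are not given: they have to be found in the camera images.
- press: Fixed grey steel casting press. Origin: underside centre of its box, on the bench; z up, y from the lid's free edge to its hinge. Box 180 x 180 mm outside, walls 10, rim 102 high, inner floor 38 high. Base plate 250 (x), y -165 to 125, 12 thick. Lid hinge axis along x at y 102, z 102. A 44 mm square column at x 65, y -200 carries handwheel and bolt.
- fulcrum: Fixed fulcrum post of the press before the lid's free edge: a steel ridge 50 mm long (along x), radius 8. Origin: middle of its crest, 88 mm above the bench, at x -55, y -146 in the press's frame; axes as the press's. The crest lies 30 mm outside the lid's free edge, 56 mm outside the box wall, 14 mm below the lid's underside.
- lid (a joint): Lid hinge, rad: 0 shut, grows as the free edge goes up, stop at 2.1 (leaning back). Tight (2.2 N m of friction, about 12 N at the free edge, besides the lid's 0.5 kg); it stays where it is left. While the clamp bolt is over it, it cannot open.
- lid_plate: The lid, an aluminium plate 190 (x) x 218 (y) x 12 mm. Origin: on the hinge axis, middle, at the plate's underside; when shut its axes are as the press's and it runs from y 0 to -218 in its own frame. Its free edge overhangs the box wall by 26 mm: the lip for the bar.
- lid_handle (a point): Middle of the lid's black fin handle, 14 mm thick (x), 44 long (y), standing 48 mm above the lid plate; the point lies 28 mm above the plate's top and 197 mm from the hinge. Axes as lid_plate's.
- bolt (a joint): Clamp bolt, m: 0 shut, its steel tongue (26 mm wide, 12 thick) reaching 16 mm over the lip at x 65 in the press's frame; grows as it draws back (to the press's -y). Clear of the lid at 0.016. Moved only by the handwheel: 4 mm per rad.
- wheel (a joint): Handwheel angle, rad, 0 to 7, growing counter-clockwise seen from above, which draws the bolt back. Starts at 0 to 0.7. Friction 0.25 N m.
- wheel_hub (a point): Point on the handwheel's vertical axis at the height of the crank grip's hinge (165 mm above the bench, 18 mm above the disc's top face; disc 116 mm across). Its x axis points from the wheel's axis to the crank grip's hinge, which lies 50 mm out.
- crank (a joint): Folding crank grip on the handwheel, rad: 0 folded inward across the disc (to the hub's -x; starts at 0 to 0.25), 1.57 upright (stop at 1.6). Hinge axis: horizontal, the hub's y, through the point 50 mm out on the hub's x. Black cylinder 18 mm thick, from 18 to 78 mm from the hinge. Stiff, stays where it is left.
- bar: Loose pry bar 200 mm long, 0.3 kg. Origin: centre of its underside; x points to the blade's tip (at +100 mm), z up as it lies. Steel blade 20 mm wide and 8 mm thick, its underside flush with the handle's; wooden handle 22 wide, 26 high, from -100 to -10 mm in x.
- bar_tip (a point): Middle of the tip of the pry bar's blade, 4 mm above its underside.
- mat: Fixed black rubber mat, 270 (x) x 100 (y) x 4 mm, where the bar lies at first. Origin: underside centre.
- tray: Fixed wooden tray, 250 (x) x 200 (y) outside, 30 mm high, walls and floor 6 mm. Origin: underside centre.
- finial1: Cast-stone finial, 0.3 kg (one of two to four alike; absent ones are None): square foot 72 x 72 x 14 mm with a round stem 26 mm across on top, 58 mm high in all. Origin: centre of the foot's underside, z along the stem. Starts standing in the moulding box, in any of its four corners, 39 mm either way from its centre.
- finial2: Cast-stone finial, 0.3 kg (one of two to four alike; absent ones are None): square foot 72 x 72 x 14 mm with a round stem 26 mm across on top, 58 mm high in all. Origin: centre of the foot's underside, z along the stem. Starts standing in the moulding box, in any of its four corners, 39 mm either way from its centre.
- finial3: Cast-stone finial, 0.3 kg (one of two to four alike; absent ones are None): square foot 72 x 72 x 14 mm with a round stem 26 mm across on top, 58 mm high in all. Origin: centre of the foot's underside, z along the stem. Starts standing in the moulding box, in any of its four corners, 39 mm either way from its centre.
- finial4: Cast-stone finial, 0.3 kg (one of two to four alike; absent ones are None): square foot 72 x 72 x 14 mm with a round stem 26 mm across on top, 58 mm high in all. Origin: centre of the foot's underside, z along the stem. Starts standing in the moulding box, in any of its four corners, 39 mm either way from its centre.
- mallet: Bystander, to be left alone. Hammer 240 mm long.
- chisel: Bystander, to be left alone. Flat chisel 175 mm long.
- point: Bystander, to be left alone. Flat chisel 175 mm long.
- offcut: Bystander, to be left alone. Stone block 90 x 60 x 45 mm.
- vase: Bystander, to be left alone. Turned stone vase 105 mm high.
- brush: Bystander, to be left alone. Brush 170 mm long.
- jar: Bystander, to be left alone. Jar 68 mm across, 90 mm high.
Mind the look-alikes: they are no part of the job. Leave any red look-alike of the bar alone.

How it is judged (in metres and radians):
On the way, in this order (a step that is already met when the one before it is completed fails the run):
1. the crank grip stands upright (value of joint crank above 1.4 rad), for 0.2 s.
2. the wheel has drawn the clamp bolt clear of the lid (value of joint bolt above 0.017 m), for 0.2 s.
3. the lid has been levered up by 0.06 rad (about 12 mm at the lip) or more by the bar bearing on the fulcrum (value of joint lid above 0.06 rad and contact force between bar and lid_plate above 1 N and contact force between bar and fulcrum above 1 N and contact force between the fingers and lid_plate below 0.5 N), for 0.1 s.
4. the lid is open (value of joint lid above 1.35 rad), for 0.2 s.
At the end, for the whole second after the job is handed in: Lid open 1.35 rad or more; bolt back 17 mm or more; every finial inside the tray, standing or lying, its origin at most 60 mm above the tray's underside; the bar on the mat (centre within 60 mm lengthwise and 45 mm across of the mat's, at most 15 mm up); all at rest (value of joint lid above 1.35 rad and value of joint bolt above 0.017 m and x of bar in the frame of mat between -0.06 and 0.06 m and y of bar in the frame of mat between -0.045 and 0.045 m and z of bar in the frame of mat below 0.015 m and linear speed of each of bar, finial1, finial2, finial3, finial4 below 0.03 m/s and x of finial1 in the frame of tray between -0.119 and 0.119 m and y of finial1 in the frame of tray between -0.094 and 0.094 m and z of each of finial1, finial2, finial3, finial4 in the frame of tray below 0.06 m and x of finial2 in the frame of tray between -0.119 and 0.119 m and y of finial2 in the frame of tray between -0.094 and 0.094 m and x of finial3 in the frame of tray between -0.119 and 0.119 m and y of finial3 in the frame of tray between -0.094 and 0.094 m and x of finial4 in the frame of tray between -0.119 and 0.119 m and y of finial4 in the frame of tray between -0.094 and 0.094 m); the robot touches nothing.
It fails at once if the wheel is turned while the crank grip is still folded (below 1.1 rad) (value of joint crank below 1.1 rad and value of joint wheel above 1 rad and value of joint bolt below 0.016 m).
It fails at once if the gripper touches the lid before it has been levered up by 0.03 rad (value of joint lid below 0.03 rad and contact force between the fingers and lid_plate above 1 N).
It fails at once if a bystander is moved by more than 40 mm (distance of any of mallet, chisel, point, offcut, vase, brush, jar from where it was at the start of the episode above 0.04 m).
Of finial1, finial2, finial3, finial4 only 2 to 4 are there at a start; the rules pass over those that are not, and their reading is None.
At some moment in a run one of bar, finial1, finial2, finial3, finial4 may be knocked a few centimetres aside while the robot is not near it.
Once in a run the grip may slacken for a moment while it holds something.
It also fails if it takes over 210 s, if anything falls off the work surface, if the arm or the gripper's body presses on something with over 40 N, if the wrist force passes 120 N, or if a joint passes its speed limit or range.

## Working session

There is one attempt and no reset: what is moved stays moved. The work goes in short steps, Python scripts to look and compute and a tool call to move; the robot and the scene stay as the last step left them, time stands still between calls to the robot, and variables do not carry over. Pictures are saved under pics/ and viewed, and the job is handed in when it is done.

Besides the shell and the picture viewer there is one more tool, called after ">>>" as name(argument=value, ...) on one line, values as JSON. apply_moves: Moves the arm, as the interface text tells. Its arguments: {"type":"object","properties":{"offset":{"type":"array"},"yaw":{"type":"array"},"jaw":{"type":"array"}},"required":["offset","yaw","jaw"]}

```bash
ls; mkdir -p pics
cat > h.py <<'E'
import numpy as np, cv2
from cell import env
def snap(name,fn,crop=None,scale=1):
    c=env.read_camera(name); f=c["frame"][:,:,::-1].copy()
    np.save('pics/'+fn+'.npy',c["frame"])
    if crop: 
        x0,y0,x1,y1=crop; f=f[y0:y1,x0:x1]
    if scale!=1: f=cv2.resize(f,None,fx=scale,fy=scale,interpolation=cv2.INTER_CUBIC)
    cv2.imwrite('pics/'+fn+'.png',f); return c
def ray(c,u,v):
    R=np.array(c["rotation"]); 
    d=R@np.array([(u-c["cx"])/c["fx"],(v-c["cy"])/c["fy"],1.0]); return np.array(c["xyz"]),d
def onz(c,u,v,z):
    o,d=ray(c,u,v); return o+d*(z-o[2])/d[2]
def proj(c,p):
    R=np.array(c["rotation"]); q=R.T@(np.array(p,float)-np.array(c["xyz"])); return np.array([c["fx"]*q[0]/q[2]+c["cx"],c["fy"]*q[1]/q[2]+c["cy"]])
def tri(c1,p1,c2,p2):
    o1,d1=ray(c1,*p1);o2,d2=ray(c2,*p2)
    A=np.stack([d1,-d2],1); s=np.linalg.lstsq(A,o2-o1,rcond=None)[0]
    a=o1+d1*s[0];b=o2+d2*s[1]; return (a+b)/2,np.linalg.norm(a-b)
E
python3 - <<'E'
from h import *
np.set_printoptions(precision=3,suppress=True)
print(env.state(),env.grasp_offset)
for n in("side","top"):
    c=snap(n,n+"0",scale=1.5)
    print(n,c["fx"],c["cx"],c["cy"],c["xyz"],np.array(c["rotation"]))
E
```

```text
pics
{'t': 0.0, 'joints': array([-1.376,  0.492,  1.559, -0.   ,  1.092, -0.106]), 'qvel': array([-0.001,  0.001,  0.   ,  0.002, -0.003,  0.   ]), 'tau': array([  0.   , -61.263, -25.818,   0.069,   0.048,  -0.   ]), 'eef_pos': array([ 185.139, -596.692,  214.062]), 'tcp_rot': array([-1.672,  1.57 ,  1.771]), 'ft_force': array([-0.23 , -0.48 , -0.094]), 'moment': array([-0.051,  0.018,  0.022]), 'opening': 1.0002798086144744} 18.8
side 495.3766114067532 258.56315880254226 195.25246609397036 [  425.212 -1034.215  1408.849] [-2.452 -0.016 -0.086]
top 457.6429224842688 257.22890292719774 192.41713514471144 [ 332.47     7.688 1305.043] [-2.999 -0.008 -1.547]
```

```bash
python3 - <<'E'
s=open('h.py').read()
s=s.replace('R=np.array(c["rotation"])','R=rm(c["rotation"])').replace("def snap","from scipy.spatial.transform import Rotation\ndef rm(r): return Rotation.from_euler('xyz',r).as_matrix()\ndef snap",1)
open('h.py','w').write(s)
E
python3 - <<'E'
from h import *
print(rm(env.state()["tcp_rot"]).round(3))
for n in("side","top"):
    c=env.read_camera(n); print(rm(c["rotation"]).round(3), proj(c,env.state()["eef_pos"]))
E
```

```text
[[-0.     0.296 -0.955]
 [ 0.001 -0.955 -0.296]
 [-1.    -0.001 -0.   ]]
[[ 0.996 -0.056  0.067]
 [-0.086 -0.769  0.633]
 [ 0.016 -0.636 -0.771]] [134.32693967 378.4747025 ]
[[ 0.024 -0.99   0.142]
 [-1.    -0.025 -0.004]
 [ 0.008 -0.142 -0.99 ]] [512.77345863 328.68369546]
```

View pics/side0.png

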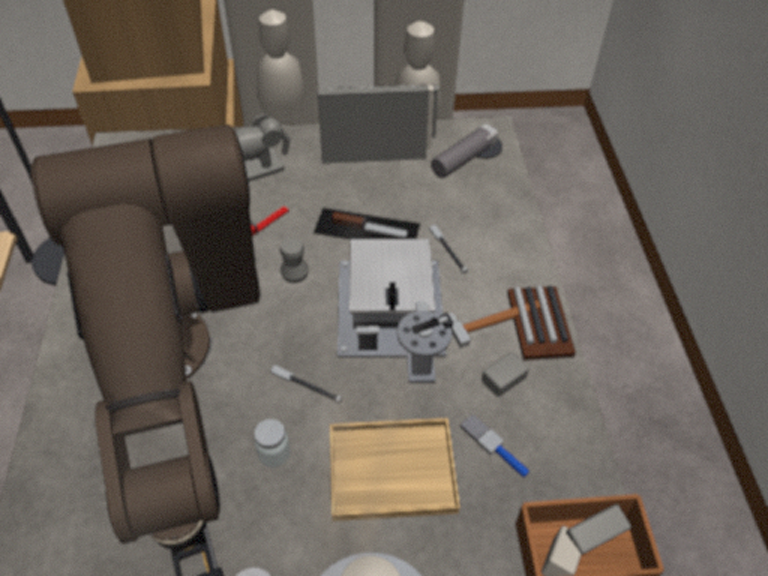

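View pics/top0.png

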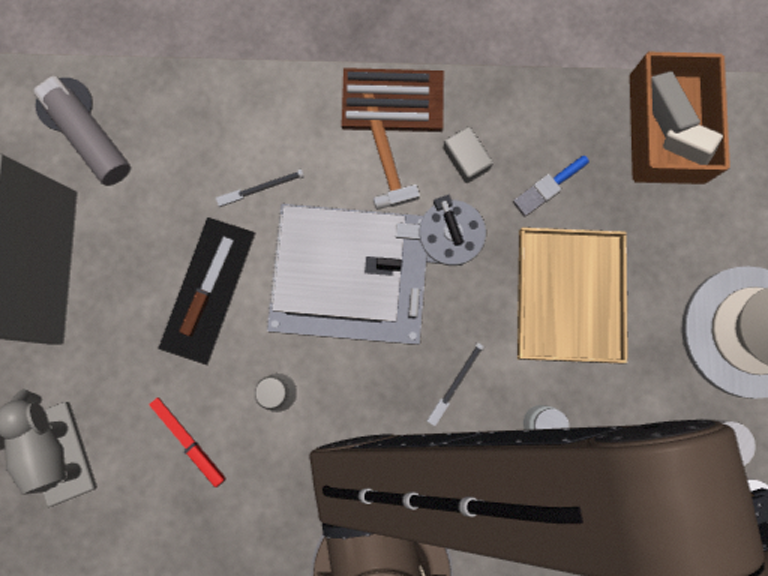

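Run:
```python
from h import *
snap("top","t1",(170,120,350,240),4)
snap("side","s1",(200,130,390,270),4)
snap("top","t2",(90,120,190,260),4)
```

```text
(no output)
```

View pics/t1.png

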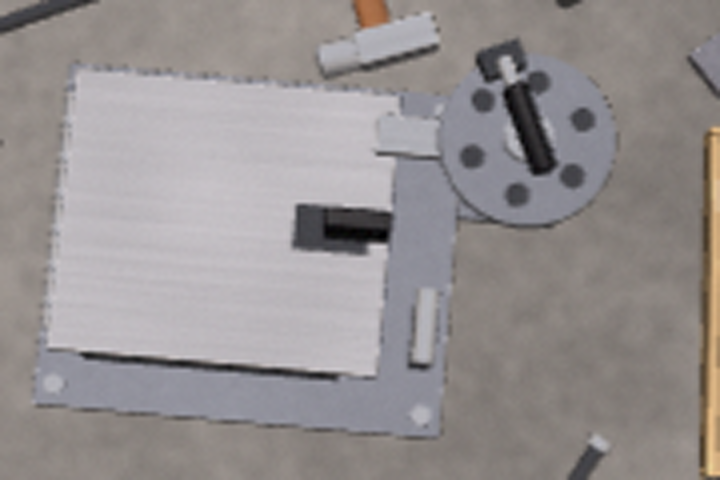

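View pics/s1.png

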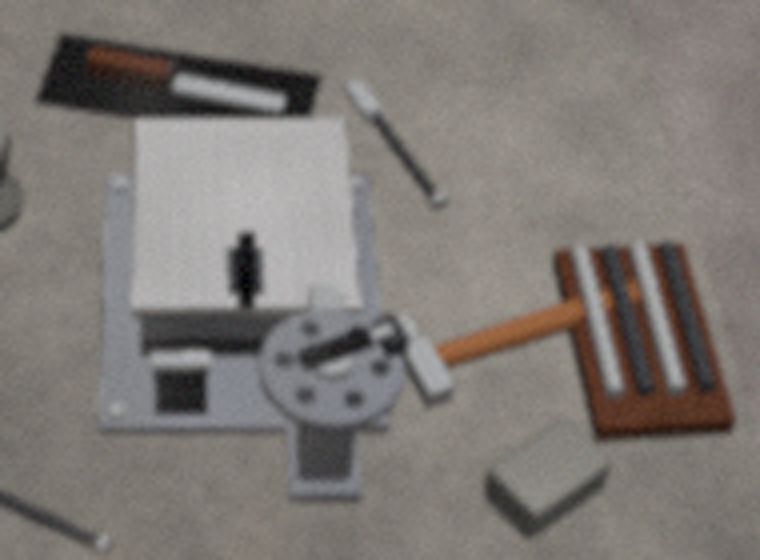

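View pics/t2.png

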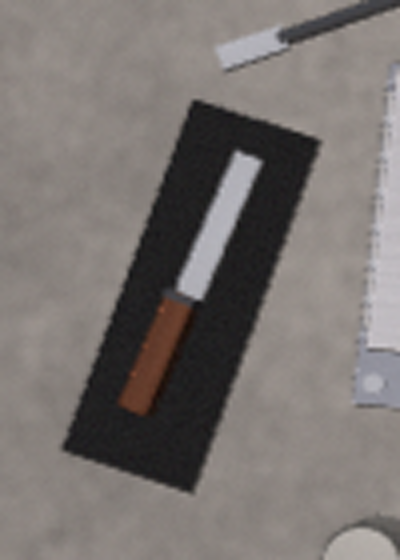

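```bash
cat >> h.py <<'E'
def up(u,v,crop,s): return ((u+.5)/s-.5+crop[0],(v+.5)/s-.5+crop[1])
def fit2(L,W):
    L=np.array(L,float);W=np.array(W,float)[:,:2]
    lc,wc=L.mean(0),W.mean(0); l=L-lc;w=W-wc
    a=np.arctan2((l[:,0]*w[:,1]-l[:,1]*w[:,0]).sum(),(l*w).sum())
    R=np.array([[np.cos(a),-np.sin(a)],[np.sin(a),np.cos(a)]]); t=wc-R@lc
    return a,t,np.linalg.norm(L@R.T+t-W,axis=1)
E
python3 - <<'E'
from h import *
np.set_printoptions(precision=1,suppress=True)
c=env.read_camera("top"); s=env.read_camera("side")
C=(170,120);S=(200,130)
pts=[((95,102),(75,65)),((95,-116),(398,95)),((-95,-116),(378,377)),((-95,102),(47,348))]
L=[p[0] for p in pts];W=[onz(c,*up(*p[1],C,4),114) for p in pts]
a,t,r=fit2(L,W);print("lid top",np.degrees(a),t,r); print(np.array(W))
pts=[((-125,125),(35,405)),((-125,-165),(440,437))]
L=[p[0] for p in pts];W=[onz(c,*up(*p[1],C,4),12) for p in pts]
print("base",[np.degrees(x) if i==0 else x for i,x in enumerate(fit2(L,W))])
# side
pts=[((95,102),(346,118)),((95,-116),(357,310)),((-95,-116),(132,310)),((-95,102),(135,118))]
L=[p[0] for p in pts];W=[onz(s,*up(*p[1],S,4),114) for p in pts]
a2,t2,r=fit2(L,W);print("lid side",np.degrees(a2),t2,r)
# disc: fit by colour? manual extents in top: x 440..617, y 52..227
print("disc top",onz(c,*up(528.5,139.5,C,4),147),"side",onz(s,*up(333,362,S,4),147))
# mat top view t2 crop
M=(90,120)
for q,n in [((195,99),'a'),((321,141),'b'),((194,493),'c'),((63,449),'d')]: print(n,onz(c,*up(*q,M,4),4))
for q,z,n in [((250,155),12,'tip'),((190,298),12,'blade root'),((178,297),30,'h front'),((136,409),30,'h back')]: print(n,onz(c,*up(*q,M,4),z))
E
```

```text
lid top -3.382846298392972 [550.  94.] [1.2 1.8 0.7 1.4]
[[652.  190.4 114. ]
 [637.  -25.9 114. ]
 [447.8 -16.6 114. ]
 [461.5 200.1 114. ]]
base [np.float64(-3.1170402068984697), array([549.9,  93. ]), array([1.5, 1.5])]
lid side -4.14203404386129 [549.9  93.9] [1.2 1.9 1.7 0.9]
disc top [ 601.2 -110.   147. ] side [ 603.7 -106.   147. ]
a [652.3 351.5   4. ]
b [623.5 258.4   4. ]
c [367.6 334.8   4. ]
d [396.3 429.2   4. ]
tip [610.1 307.3  12. ]
blade root [505.2 344.1  12. ]
h front [503.3 347.8  30. ]
h back [423.9 372.1  30. ]
```

Run:
```python
from h import *
np.set_printoptions(precision=1,suppress=True)
c=env.read_camera("top"); s=env.read_camera("side")
C=(170,120);S=(200,130)
for n,a,b in [("crank tip",(545,167),(306,358)),("crank root blk",(513,90),(368,337)),("hinge",(504,66),(390,328)),("lidhandle top far",(325,225),(246,236))]:
    print(n,tri(c,up(*a,C,4),s,up(*b,S,4)))
q=lambda u,v,z:onz(c,(u+.5)/1.5-.5,(v+.5)/1.5-.5,z)
print("tray",[q(u,v,30)[:2] for u,v in [(519,229),(626,231),(627,362),(518,360)]])
print("chisel",[q(u,v,5)[:2] for u,v in [(432,421),(480,346)]])
print("jar",q(548,420,90)[:2]); print("vase",q(270,393,105)[:2])
print("chisel2",[q(u,v,5)[:2] for u,v in [(218,202),(300,174)]])
print("mallet head",[q(u,v,25)[:2] for u,v in [(375,202),(418,190)]])
print("brush",[q(u,v,10)[:2] for u,v in [(517,207),(585,160)]])
print("red",[q(u,v,20)[:2] for u,v in [(155,402),(219,482)]])
# press-frame check
a=np.radians(-3.5);R=np.array([[np.cos(a),-np.sin(a)],[np.sin(a),np.cos(a)]]);t=np.array([550,93.7])
f=lambda x,y,z:proj(c,[*(R@[x,y]+t),z])
g=lambda x,y,z:proj(s,[*(R@[x,y]+t),z])
dn=lambda p,C:((p-np.array(C)+.5)*4-.5)
print("crest ends top",dn(f(-80,-146,88),C),dn(f(-30,-146,88),C)," side",dn(g(-80,-146,88),S),dn(g(-30,-146,88),S))
print("hub",R@[65,-200]+t,"crest mid",R@[-55,-146]+t,"bolt tip",dn(f(65,-100,126),C))
```

```text
crank tip (array([ 579. , -118.2,  170.6]), np.float64(1.6025823373663108))
crank root blk (array([630.3, -97.8, 165.7]), np.float64(2.5650087046336942))
hinge (array([647.1, -91.6, 167. ]), np.float64(5.572118255043431))
lidhandle top far (array([542.8,  20.4, 157.1]), np.float64(5.684735648680147))
tray [array([ 637.4, -247.7]), array([ 638.8, -451.8]), array([ 390.3, -447.2]), array([ 389.1, -245. ])]
chisel [array([273.2, -89.1]), array([ 414.9, -178. ])]
jar [ 283.5 -285.1]
vase [318.7 198.7]
chisel2 [array([682.1, 333.2]), array([742.7, 176.3])]
mallet head [array([684.6,  27.7]), array([710.5, -54.4])]
brush [array([ 685.9, -248. ]), array([ 784.2, -382. ])]
red [array([296.3, 423.1]), array([156., 297.])]
crest ends top [423.2 361.8] [429.1 288. ]  side [150.5 357.9] [210.7 357.3]
hub [ 602.7 -109.9] crest mid [486.2 -48.7] bolt tip [373.8 131.6]
```

>>> apply_moves(offset=[[0,0,2],[2,2.4,2.4],[4,4.8,2.4],[6,7.2,2.4],[8,9.6,2.4],[10,12,2.4],[12,14.4,2.4],[14,16.8,2.4],[15,18,2.4],[16,19.2,2],[16,19.2,1.6],[16,19.2,1],[16,19.2,0.6],[16,19.2,0.6],[16,19.2,0.6]], yaw=[0,0,0,0,0,0.2,0.4,0.6,0.6,0.6,0.6,0.6,0.6,0.6,0.6], jaw=[0,0,0,0,0,0,0,0,0,0,0,0,0,0,0])

```text
t: 2.42
eef_pos: [585.0, -118.1, 230.4]
tcp_rot: [2.356, 1.57, -0.423]
ft_force: [-0.3, 0.2, -0.3]
opening: 0.498
```

Run:
```python
from h import *
snap("top","t3",(170,100,370,250),4)
snap("side","s3",(200,110,390,250),4)
print(env.state()["eef_pos"])
```

```text
[ 585.08047537 -117.77474767  230.39935062]
```

View pics/t3.png

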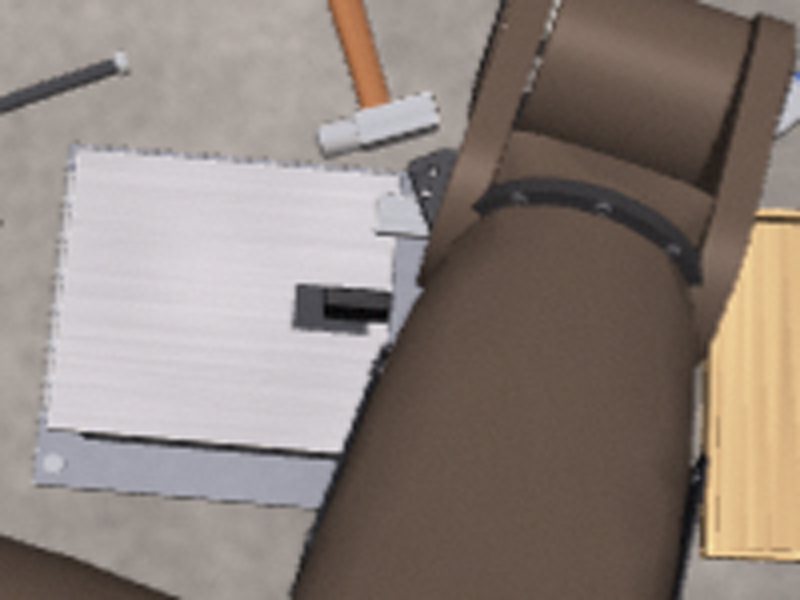

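View pics/s3.png

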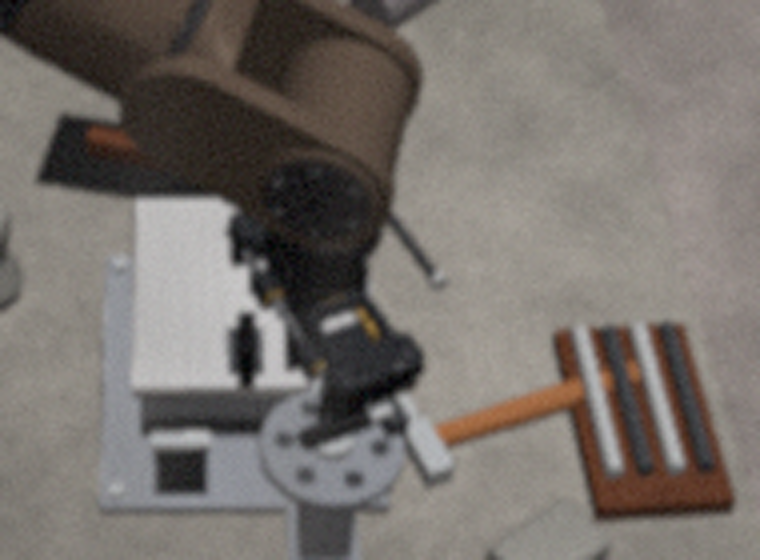

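>>> apply_moves(offset=[[0.04,0.07,-1],[0.04,0.07,-2],[0.04,0.07,-2.5],[0.04,0.07,-2.8],[0.04,0.07,-2.84],[0.04,0.07,-2.84]], yaw=[0,0,0,0,0,0], jaw=[0,0,0,0,0,0])

```text
t: 3.28
eef_pos: [586.4, -116.1, 160.0]
tcp_rot: [2.445, 1.569, -0.334]
ft_force: [0.5, 0.4, 0.7]
opening: 0.5
```

Run:
```python
from h import *
snap("side","s4",(250,170,330,240),8)
print(env.state()["eef_pos"],env.state()["ft_force"])
```

```text
[ 586.35446571 -116.08787805  160.04765135] [0.41050001 0.37268221 0.12143152]
```

View pics/s4.png

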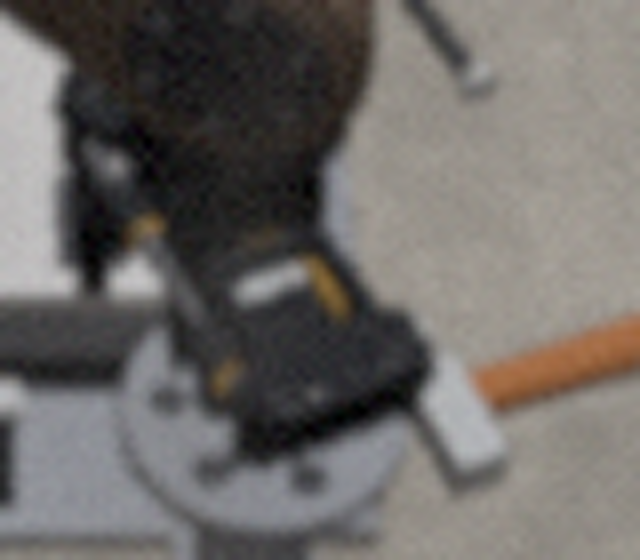

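>>> apply_moves(offset=[[0,0,0],[0,0,0],[0,0,0],[0,0,0],[0,0,0],[0,0,0]], yaw=[0,0,0,0,0,0], jaw=[1,1,1,1,1,1])

```text
t: 4.08
eef_pos: [585.8, -115.0, 159.8]
tcp_rot: [-2.326, 1.57, 1.178]
ft_force: [-2.6, 6.8, 1.2]
opening: 0.185
```

Run:
```python
import numpy as np
for a in np.linspace(.2,1.62,13):
    h=68*(np.cos(.09)-np.cos(a)); v=68*(np.sin(a)-np.sin(.09)); print([round(float(x)/25,2) for x in (h*.934-.4,h*.358+1,v)])
```

```text
[0.02, 0.06, 0.3]
[0.1, 0.08, 0.61]
[0.21, 0.13, 0.91]
[0.36, 0.18, 1.19]
[0.53, 0.25, 1.45]
[0.73, 0.33, 1.69]
[0.95, 0.41, 1.9]
[1.2, 0.51, 2.09]
[1.47, 0.61, 2.23]
[1.75, 0.72, 2.35]
[2.04, 0.83, 2.43]
[2.34, 0.94, 2.47]
[2.64, 1.06, 2.47]
```

>>> apply_moves(offset=[[0.02,0.06,0.3],[0.1,0.08,0.6],[0.2,0.13,0.9],[0.36,0.18,1.2],[0.53,0.25,1.45],[0.73,0.33,1.7],[0.95,0.41,1.9],[1.2,0.51,2.1],[1.47,0.61,2.25],[1.75,0.72,2.35],[2.04,0.83,2.43],[2.34,0.94,2.47],[2.64,1.06,2.47],[2.64,1.06,2.47],[2.64,1.06,2.47]], yaw=[0,0,0,0,0,0,0,0,0,0,0,0,0,0,0], jaw=[1,1,1,1,1,1,1,1,1,1,1,1,1,1,1])

```text
t: 5.95
eef_pos: [651.6, -88.3, 221.5]
tcp_rot: [-1.985, 1.57, 1.519]
ft_force: [-0.4, -0.0, 0.5]
opening: 0.004
```

Run:
```python
from h import *
snap("side","s5",(230,150,330,240),6)
snap("top","t5",(170,100,370,250),4)
print(env.state())
```

```text
{'t': 6.05, 'joints': array([-2.35835232e-01,  5.32021231e-01,  1.46432460e+00,  1.35905172e-03,
        1.14520834e+00,  9.71932368e-01]), 'qvel': array([ 1.43962387e-03, -1.95425472e-03,  2.45646161e-05, -4.22731371e-04,
       -1.40594792e-03,  7.58007840e-04]), 'tau': array([ 1.07137382e-01, -6.47682881e+01, -2.68205166e+01,  7.66314450e-02,
       -4.74177499e-02, -5.41879508e-04]), 'eef_pos': array([651.59846847, -88.46149259, 221.60320451]), 'tcp_rot': array([-2.20046463,  1.5695579 ,  1.30359568]), 'ft_force': array([-0.36663233, -0.74891445,  0.60748142]), 'moment': array([-0.00076497,  0.01324277, -0.0835836 ]), 'opening': 0.0023993780416271455}
```

View pics/s5.png

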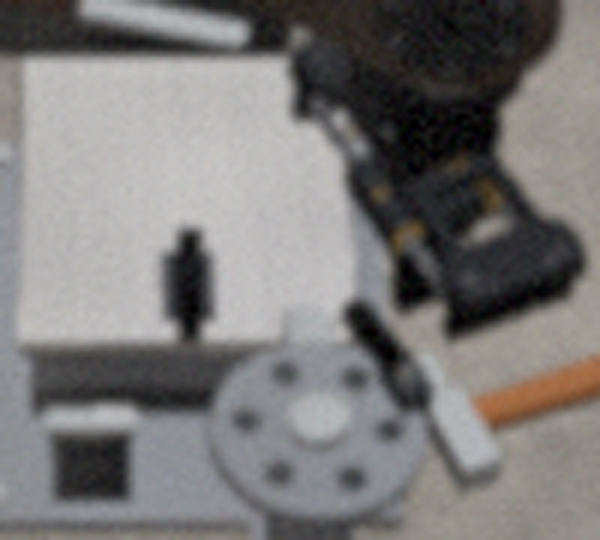

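Run:
```python
from h import *
s=env.read_camera("side")
S=(230,150); dn=lambda p:((p-np.array(S)+.5)*6-.5)
hub=np.array([602.7,-109.9])
for wh in (15,21,27):
  d=np.array([np.cos(np.radians(wh)),np.sin(np.radians(wh))]); hg=hub+50*d
  print(wh,"hinge",dn(proj(s,[*hg,165])))
  for a in (.6,.9,1.2,1.4,1.57):
    p=[*(hg-78*np.cos(a)*d),165+78*np.sin(a)]; print(a,dn(proj(s,p)))
```

```text
15 hinge [408.54517622 383.81971821]
0.6 [299.09252205 364.38674502]
0.9 [329.8431962  335.66122206]
1.2 [368.19870058 311.15233876]
1.4 [396.15314264 298.41165656]
1.57 [420.32561148 290.36699008]
21 hinge [404.23174372 376.53273075]
0.6 [300.31266783 366.54335072]
0.9 [329.71205842 335.43450647]
1.2 [366.27899563 307.9132012 ]
1.4 [392.86908545 292.95925464]
1.57 [415.82225334 282.98711737]
27 hinge [399.02748585 369.62282545]
0.6 [301.80779507 368.59841425]
0.9 [329.55206123 335.21872587]
1.2 [363.94928143 304.83509661]
1.4 [388.89885922 287.78392802]
1.57 [410.39576083 275.98939403]
```

View pics/t5.png

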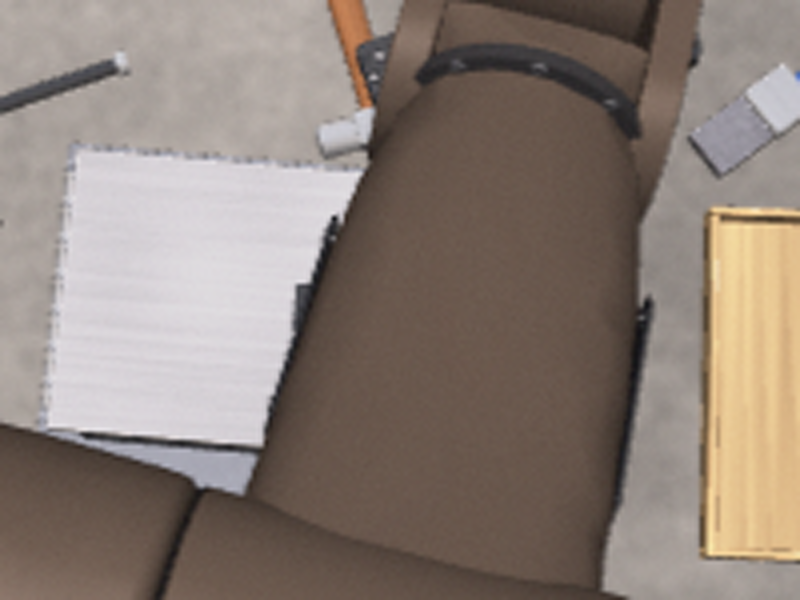

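>>> apply_moves(offset=[[0,0,1.8],[-0.6,-0.3,1.8],[-1.6,-0.7,1.8],[-2.5,-1.0,1.8],[-2.5,-1.0,1.0],[-2.5,-1.0,0],[-2.5,-1.0,0],[-2.0,-0.85,0],[-1.6,-0.7,0],[-1.3,-0.6,0],[-1.0,-0.5,0],[-0.8,-0.42,0],[-0.7,-0.38,0],[-0.66,-0.36,0],[-0.66,-0.36,0],[-0.66,-0.36,0]], yaw=[0,0,0,0,0,0,0,0,0,0,0,0,0,0,0,0], jaw=[1,1,1,1,1,1,1,1,1,1,1,1,1,1,1,1])

```text
t: 8.1
eef_pos: [633.4, -98.2, 221.5]
tcp_rot: [-0.445, 1.567, 3.059]
ft_force: [-11.8, -5.2, 5.6]
opening: 0.007
```

Run:
```python
from h import *
snap("side","s6",(230,150,330,240),6)
print(env.state()["eef_pos"],env.state()["ft_force"])
```

```text
[633.39370911 -98.20405992 221.54849375] [-12.1403048   -5.27250723   4.65450844]
```

View pics/s6.png

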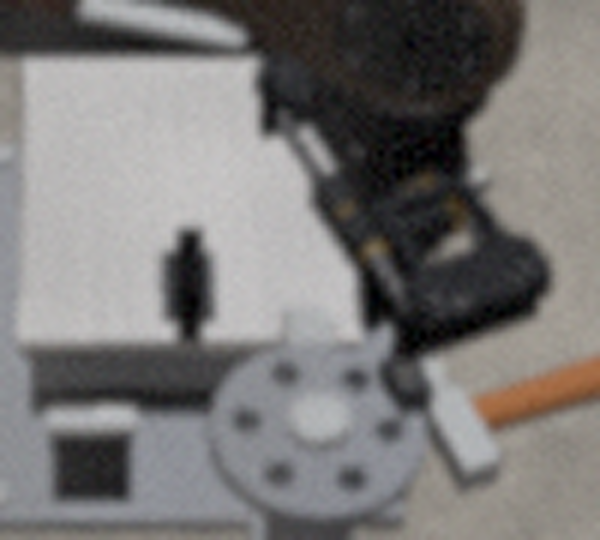

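>>> apply_moves(offset=[[0.1,0.04,0],[0.2,0.08,0],[0.2,0.08,0],[0.2,0.08,0]], yaw=[0,0,0,0], jaw=[1,1,1,1])

```text
t: 8.65
eef_pos: [634.1, -97.9, 221.6]
tcp_rot: [-0.236, 1.556, -3.015]
ft_force: [-27.6, -10.3, 11.4]
opening: 0.003
```

>>> apply_moves(offset=[[-0.6,-0.25,0],[-0.6,-0.25,1],[-0.6,-0.25,2.0],[0,0,2.0],[0.7,0.28,2.0],[0.7,0.28,2.0],[0.7,0.28,1],[0.7,0.28,0],[0.7,0.28,-0.6],[0.7,0.28,-0.9],[0.7,0.28,-0.9],[0.7,0.28,-0.9]], yaw=[0,0,0,0,0,0,0,0,0,0,0,0], jaw=[1,1,0.3,0,0,0,0,0,0,0,0,0])

```text
t: 10.15
eef_pos: [651.9, -91.0, 199.8]
tcp_rot: [-0.206, 1.558, -2.985]
ft_force: [-0.0, 0.1, 0.7]
opening: 0.499
```

Run:
```python
from h import *
snap("side","s7",(230,150,330,240),6)
print(env.state()["eef_pos"],env.state()["ft_force"])
```

```text
[651.84714083 -90.96840845 199.85887787] [-0.37016898  0.20206381  0.62880952]
```

View pics/s7.png

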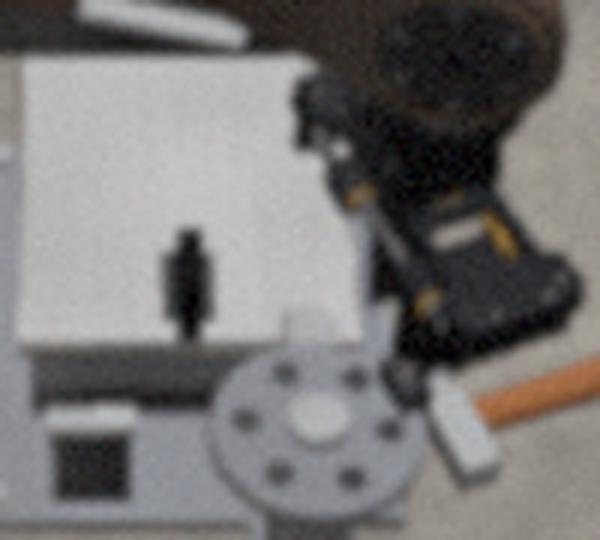

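Run:
```python
import numpy as np
H=np.array([602.7,-109.9]);P=np.array([651.9,-91.0])
for a in range(31,21+131,10):
    p=H+51.5*np.array([np.cos(np.radians(a)),np.sin(np.radians(a))])-P
    print([round(float(x)/25,2) for x in p],end=',')
```

```text
[-0.2, 0.3],[-0.41, 0.6],[-0.67, 0.84],[-0.97, 1.05],[-1.3, 1.19],[-1.65, 1.28],[-2.0, 1.3],[-2.36, 1.27],[-2.71, 1.17],[-3.03, 1.01],[-3.32, 0.8],[-3.57, 0.54],[-3.77, 0.24],
```

>>> apply_moves(offset=[[0,0,0],[0,0,0],[0,0,0],[0,0,0]], yaw=[0,0,0,0], jaw=[1,1,1,1])

```text
t: 10.7
eef_pos: [651.9, -90.6, 200.0]
tcp_rot: [-0.25, 1.558, -3.029]
ft_force: [-0.3, 3.8, 1.4]
opening: 0.187
```

>>> apply_moves(offset=[[-0.2,0.3,0],[-0.41,0.6,0],[-0.67,0.84,0],[-0.97,1.05,0],[-1.3,1.19,0],[-1.65,1.28,0],[-2.0,1.3,0],[-2.36,1.27,0],[-2.71,1.17,0],[-3.03,1.01,0],[-3.32,0.8,0],[-3.57,0.54,0],[-3.77,0.24,0],[-3.77,0.24,0]], yaw=[0.5,1,1.5,2,2.5,3,3.5,4,4.5,5,5.5,6,6.5,6.5], jaw=[1,1,1,1,1,1,1,1,1,1,1,1,1,1])

```text
t: 12.45
eef_pos: [558.7, -84.7, 200.6]
tcp_rot: [0.007, 1.56, -2.091]
ft_force: [3.5, 1.6, 3.1]
opening: 0.187
```

Run:
```python
from h import *
snap("side","s8",(210,150,320,240),6)
print(env.state()["eef_pos"],env.state()["ft_force"],env.state()["joints"])
```

```text
[558.74653071 -84.70041458 200.59300404] [4.03859306 1.72490325 2.16421412] [-0.26198135  0.42273843  1.72217731 -0.01310714  0.99972923  0.27255721]
```

View pics/s8.png

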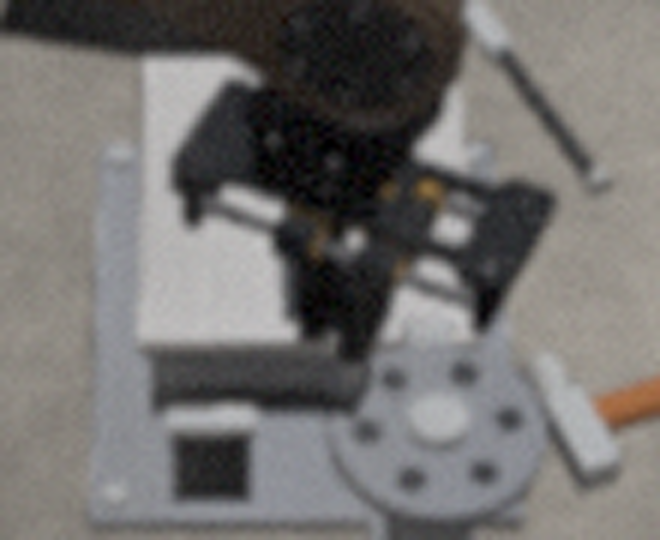

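Run:
```python
import numpy as np
H=np.array([602.7,-109.9]);P=np.array([558.7,-84.7])
for a in range(160,151+145,10):
    p=H+51.0*np.array([np.cos(np.radians(a)),np.sin(np.radians(a))])-P
    print([round(float(x)/25,2) for x in p]+[0],end=',')
```

```text
[-0.16, -0.31, 0],[-0.25, -0.65, 0],[-0.28, -1.01, 0],[-0.25, -1.36, 0],[-0.16, -1.71, 0],[-0.01, -2.03, 0],[0.2, -2.32, 0],[0.45, -2.57, 0],[0.74, -2.77, 0],[1.06, -2.92, 0],[1.41, -3.02, 0],[1.76, -3.05, 0],[2.11, -3.02, 0],[2.46, -2.92, 0],
```

>>> apply_moves(offset=[[-0.16,-0.31,0],[-0.25,-0.65,0],[-0.28,-1.01,0],[-0.25,-1.36,0],[-0.16,-1.71,0],[-0.01,-2.03,0],[0.2,-2.32,0],[0.45,-2.57,0],[0.74,-2.77,0],[1.06,-2.92,0],[1.41,-3.02,0],[1.76,-3.05,0],[2.11,-3.02,0],[2.46,-2.92,0],[2.46,-2.92,0]], yaw=[0.5,1,1.5,2,2.5,3,3.5,4,4.5,5,5.5,6,6.5,7,7], jaw=[1,1,1,1,1,1,1,1,1,1,1,1,1,1,1])

```text
t: 14.38
eef_pos: [620.2, -159.3, 200.9]
tcp_rot: [-0.056, 1.557, -1.421]
ft_force: [-3.3, -7.7, 1.8]
opening: 0.185
```

Run:
```python
from h import *
snap("side","s9",(210,150,320,240),6)
print(env.state()["eef_pos"],env.state()["ft_force"],env.state()["joints"])
```

```text
[ 620.17713442 -159.33684216  200.86103128] [-2.50506722 -7.70587473  0.63265413] [-0.34937358  0.52370796  1.53912229 -0.01390214  1.07176139 -0.54865396]
```

View pics/s9.png

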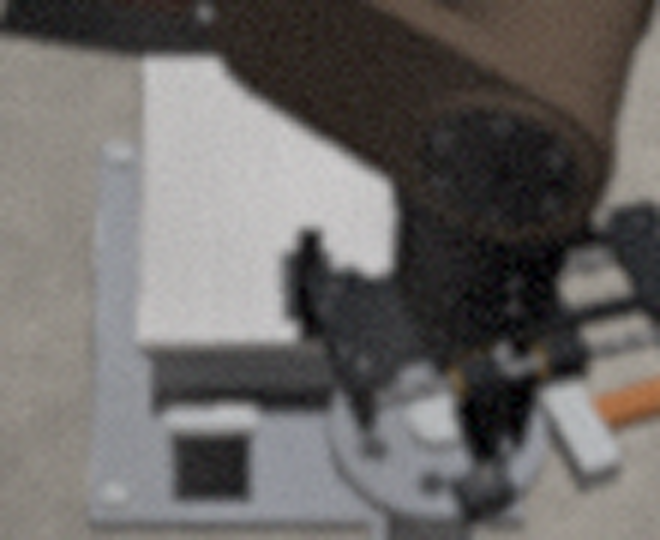

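>>> apply_moves(offset=[[0,0,0],[0,0,0],[0,0,1],[0,0,2.5],[0,0,4],[-1,-2,4],[-2,-4,4],[-3,-6,4],[-3,-6,4]], yaw=[0,0,0,0,0,0,0,0,0], jaw=[0,0,0,0,0,0,0,0,0])

```text
t: 15.55
eef_pos: [543.6, -312.1, 300.7]
tcp_rot: [-0.057, 1.557, -1.426]
ft_force: [-0.1, -0.1, -1.5]
opening: 0.5
```

Run:
```python
from h import *
snap("side","s10",(200,130,390,270),4)
snap("top","t10",(90,120,290,270),4)
print(env.state()["eef_pos"],env.state()["ft_force"],env.state()["joints"])
```

```text
[ 545.06523153 -309.42593609  300.80810259] [ 0.31615276  0.17581268 -0.38094968] [-0.61748527  0.4208444   1.44211041 -0.01002051  1.26883345 -0.81930439]
```

View pics/s10.png

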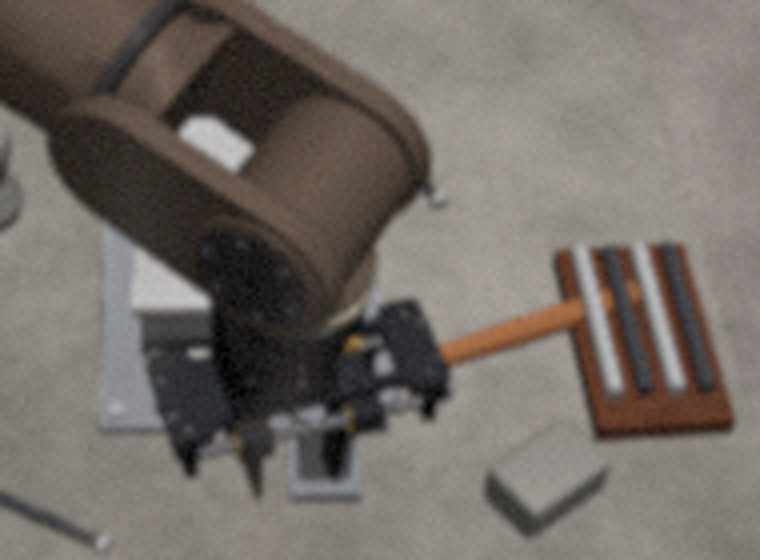

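View pics/t10.png

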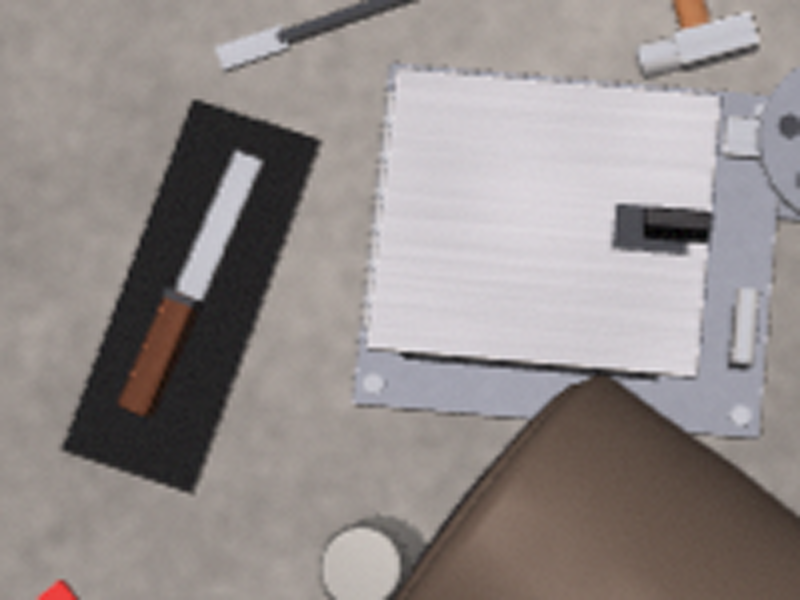

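>>> apply_moves(offset=[[0,1.5,0],[0,3.5,0],[-0.3,5.5,0],[-0.6,7.5,0],[-0.9,9.5,0],[-1.2,11.5,0],[-1.5,13.5,0],[-1.8,15.5,0],[-2,17.5,0],[-2.2,19.5,0],[-2.4,21.5,0],[-2.5,23.5,0],[-2.6,25.5,0],[-2.6,26.5,-1],[-2.6,26.5,-3],[-2.6,26.5,-5],[-2.6,26.5,-7],[-2.6,26.5,-8],[-2.6,26.5,-8]], yaw=[-1.3,-2.6,-3.9,-5.2,-6.5,-7.8,-9.1,-10.4,-11.7,-13,-14.3,-15.6,-16.9,-18.2,-19.5,-20.1,-20.1,-20.1,-20.1], jaw=[-0.2,-0.2,-0.2,-0.2,-0.2,-0.2,-0.2,-0.2,-0.2,-0.2,-0.2,-0.2,-0.2,-0.2,-0.2,-0.2,-0.2,-0.2,-0.2])

```text
t: 18.02
eef_pos: [478.5, 353.8, 99.3]
tcp_rot: [0.13, 1.555, 2.944]
ft_force: [-0.2, 0.2, 0.2]
opening: 0.603
```

Run:
```python
from h import *
snap("side","s11",(170,110,340,230),4)
st=env.state(); R=rm(st["tcp_rot"]);print(st["eef_pos"],st["joints"],np.degrees(np.arctan2(R[1,1],R[0,1])))
```

```text
[479.33202545 354.07696794 100.76444359] [0.52052965 0.58624738 1.73907891 0.01446271 0.82598391 2.40922427] -108.7787938643751
```

View pics/s11.png

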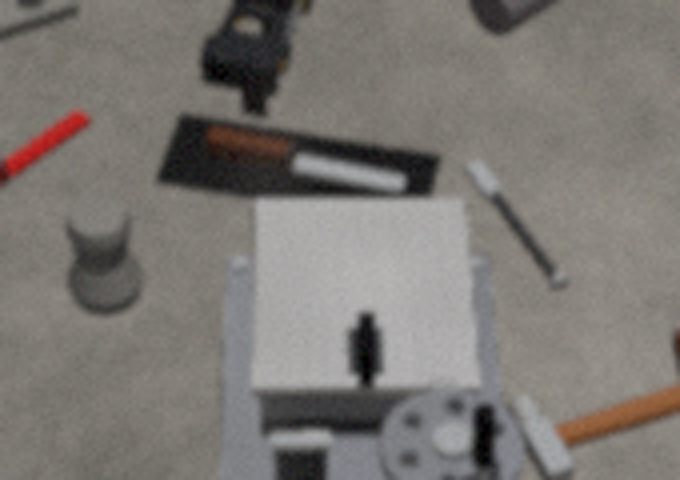

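>>> apply_moves(offset=[[0,-0.05,-1],[0,-0.05,-2],[0,-0.05,-3],[0,-0.05,-3.5],[0,-0.05,-3.68],[0,-0.05,-3.68],[0,-0.05,-3.68]], yaw=[0,0,0,0,0,0,0], jaw=[-0.2,-0.2,-0.2,-0.2,-0.2,-0.2,-0.2])

```text
t: 18.95
eef_pos: [479.7, 353.1, 9.7]
tcp_rot: [-0.06, 1.557, 2.754]
ft_force: [0.2, -0.6, 0.4]
opening: 0.601
```

>>> apply_moves(offset=[[0,0,0],[0,0,0],[0,0,0],[0,0,0],[0,0,0],[0,0,0]], yaw=[0,0,0,0,0,0], jaw=[1,1,1,1,1,1])

```text
t: 19.7
eef_pos: [480.0, 353.3, 9.8]
tcp_rot: [-0.108, 1.558, 2.706]
ft_force: [1.6, 2.9, 1.2]
opening: 0.227
```

>>> apply_moves(offset=[[0,0,0.3],[0,0,1],[0,0,2],[0,0,4],[0,0,6],[0,0,8],[0,0,8],[0,0,8]], yaw=[0,0,0,0,0,0,0,0], jaw=[1,1,1,1,1,1,1,1])

```text
t: 20.7
eef_pos: [479.3, 352.9, 209.6]
tcp_rot: [-0.048, 1.557, 2.766]
ft_force: [0.3, 0.3, -3.9]
opening: 0.231
```

Run:
```python
from h import *
snap("side","s12",(170,50,340,190),4)
snap("top","t12",(60,100,200,250),4)
st=env.state(); print(st["eef_pos"],st["opening"],st["ft_force"])
```

```text
[479.27265815 352.87066261 208.4790927 ] 0.23223267890489593 [-0.17478931 -0.71074582 -2.79825275]
```

View pics/s12.png

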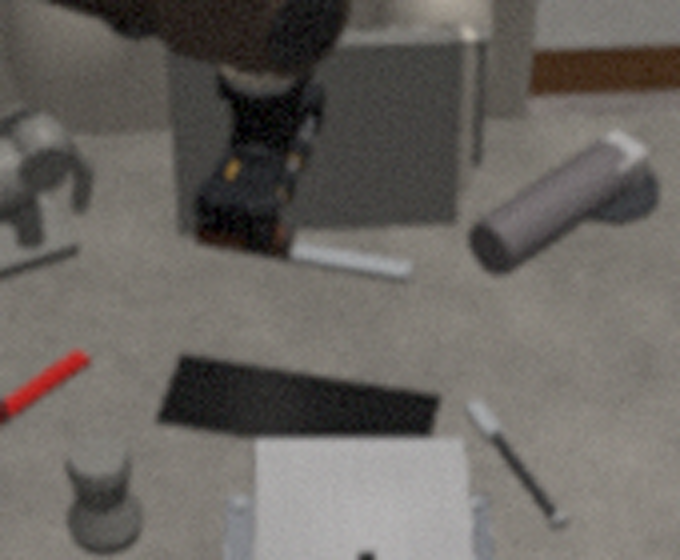

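View pics/t12.png

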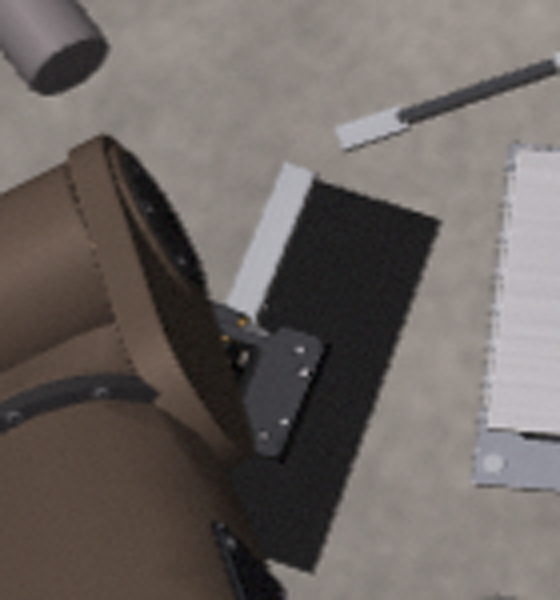

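```bash
cat > b.py <<'E'
from h import *
E
python3 - <<'E'
from h import *
np.set_printoptions(precision=1,suppress=True)
c=env.read_camera("top"); s=env.read_camera("side")
T=(60,100);S=(170,50)
t,e=tri(c,up(299,167,T,4),s,up(409,268,S,4));print(t,e)
r,e=tri(c,up(241,309,T,4),s,up(290,252,S,4));print(r,e)
p=env.state()["eef_pos"];print(p,t-p)
d=t-p; print("horiz",np.hypot(d[0],d[1]),np.degrees(np.arctan2(d[1],d[0])))
E
```

```text
[608.  305.6 216.7] 1.4079949309341762
[510.5 332.2 221.1] 14.783996740119617
[479.6 353.  208.5] [128.4 -47.5   8.2]
horiz 136.93187987020247 -20.27775677588061
```

```bash
python3 - <<'E'
from h import *
np.set_printoptions(precision=1,suppress=True)
c=env.read_camera("top"); s=env.read_camera("side")
print(tri(c,up(250,155,(90,120),4),s,up(286,103,(200,130),4)))
print(tri(c,up(250,155,(90,120),4),s,up(286,99,(200,130),4)))
E
python3 -c "
import cv2,numpy as np
a=np.load('pics/s12.npy')[100:125,235:280,::-1];b=np.load('pics/s1.npy')[145:165,235:280,::-1]
cv2.imwrite('pics/z12.png',cv2.resize(np.vstack([a,b]),None,fx=12,fy=12,interpolation=0))
a=np.load('pics/t12.npy')[135:185,110:145,::-1];b=np.load('pics/t2.npy')[150:200,130:165,::-1]
cv2.imwrite('pics/zt12.png',cv2.resize(np.hstack([a,b]),None,fx=10,fy=10,interpolation=0))
"
```

```text
(array([611.4, 306.9,  15.3]), np.float64(4.055750277807191))
(array([610.5, 305.3,  22.3]), np.float64(5.157248710871161))
```

View pics/z12.png

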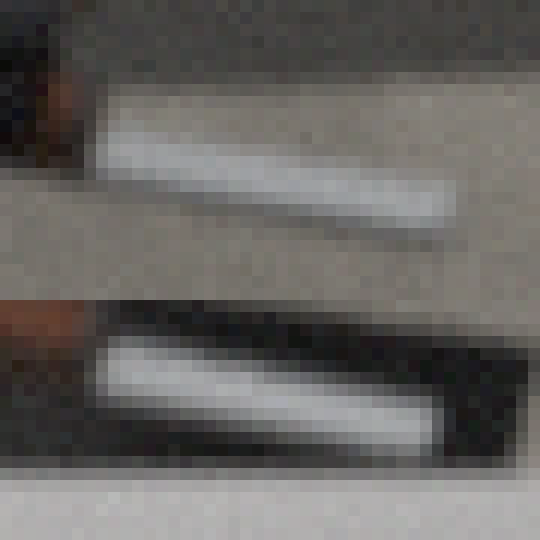

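View pics/zt12.png

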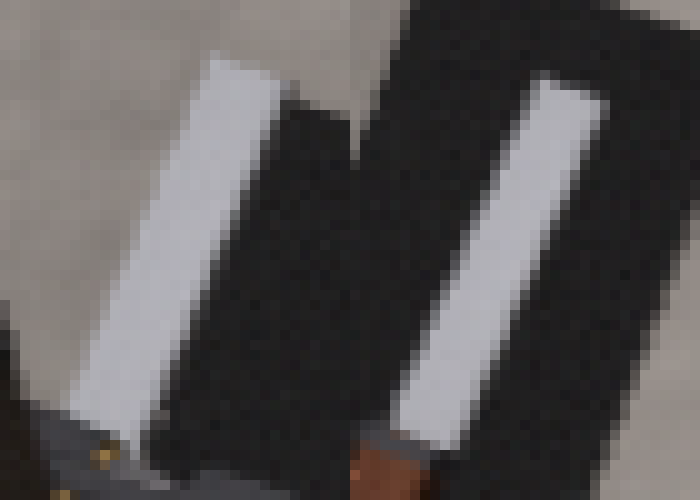

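Run:
```python
from h import *
np.set_printoptions(precision=2,suppress=True)
s=env.read_camera("side")
def sl(r,t):
    a,b=proj(s,r),proj(s,t); return (b-a)[1]/(b-a)[0]
for y in(-18.5,-19.3,-20.3):
    d=np.array([np.cos(np.radians(y)),np.sin(np.radians(y))])
    m=np.array([515.7,340.2]); h=np.array([479.5,353])+38*d
    print(y,"mat",sl([*(m-8*d),12],[*(m+100*d),12]),"held",[sl([*(h-8*d),211],[*(h+100*d),211+k]) for k in(-6,-3,0,3,6)])
```

```text
-18.5 mat 0.1847216424582012 held [np.float64(0.21754597460310093), np.float64(0.19561667826447332), np.float64(0.17367798928746403), np.float64(0.15172990163627453), np.float64(0.12977240926993308)]
-19.3 mat 0.19540778267047382 held [np.float64(0.2276750318522174), np.float64(0.20566865055403538), np.float64(0.18365274871341133), np.float64(0.1616273201507521), np.float64(0.1395923586811138)]
-20.3 mat 0.20888144253568786 held [np.float64(0.24046407186613913), np.float64(0.21835444997319145), np.float64(0.19623513562847072), np.float64(0.17410612245709176), np.float64(0.15196740407857615)]
```

```bash
cat > slope.py <<'E'
import numpy as np
def slope(f,x0,x1,y0,y1,frac=.5):
    # per column: sub-pixel centre of bright blade (weight above background)
    im=np.load(f).astype(float)[:,:,:].mean(2)
    xs=[];ys=[]
    for x in range(x0,x1):
        col=im[y0:y1,x]; w=np.clip(col-np.percentile(col,40)-15,0,None)
        yy=np.arange(y0,y1)
        k=np.argmax(w); sel=abs(yy-yy[k])<=4
        xs.append(x);ys.append((w*yy)[sel].sum()/w[sel].sum())
    return np.polyfit(xs,ys,1),np.std(np.array(ys)-np.polyval(np.polyfit(xs,ys,1),xs))
E
python3 - <<'E'
from slope import *
print(slope('pics/s12.npy',245,271,108,122))
print(slope('pics/s1.npy',246,269,147,158))
E
```

```text
(array([ 0.17889875, 68.18951516]), np.float64(0.07994431348340214))
(array([ 0.20570139, 99.90241488]), np.float64(0.034799752939033916))
```

>>> apply_moves(offset=[[0,-0.5,0.8],[-0.3,-1.5,0.8],[-0.6,-3,0.8],[-0.9,-4.5,0.8],[-1.2,-6,0.8],[-1.5,-7.5,0.8],[-1.8,-9,0.8],[-2.0,-10.5,0.8],[-2.4,-12.3,0.8],[-2.4,-14.3,0.8],[-2.4,-16.3,0.8],[-2.4,-18.3,0.6],[-2.4,-19.5,0],[-2.4,-20,-1],[-2.4,-20,-2],[-2.4,-20,-3],[-2.4,-20,-3.5],[-2.4,-20,-3.5],[-2.4,-20,-3.5]], yaw=[1.5,3,4.5,6,7.5,9,10.5,12,13.2,13.2,13.2,13.2,13.2,13.2,13.2,13.2,13.2,13.2,13.2], jaw=[1,1,1,1,1,1,1,1,1,1,1,1,1,1,1,1,1,1,1])

```text
t: 23.42
eef_pos: [420.2, -146.9, 122.2]
tcp_rot: [0.046, 1.557, -2.041]
ft_force: [-0.4, -0.2, -2.7]
opening: 0.228
```

Run:
```python
from h import *
snap("side","s13",(190,150,330,270),5)
snap("top","t13",(200,120,350,260),4)
st=env.state(); R=rm(st["tcp_rot"]);print(st["eef_pos"],st["opening"],st["joints"],np.degrees(np.arctan2(R[1,1],R[0,1])))
```

```text
[ 420.18215201 -146.89161684  122.25878564] 0.2279576019556624 [-0.47634451  0.37932194  2.08675849 -0.02219577  0.67522059  0.05706589] -29.56921441055708
```

View pics/s13.png

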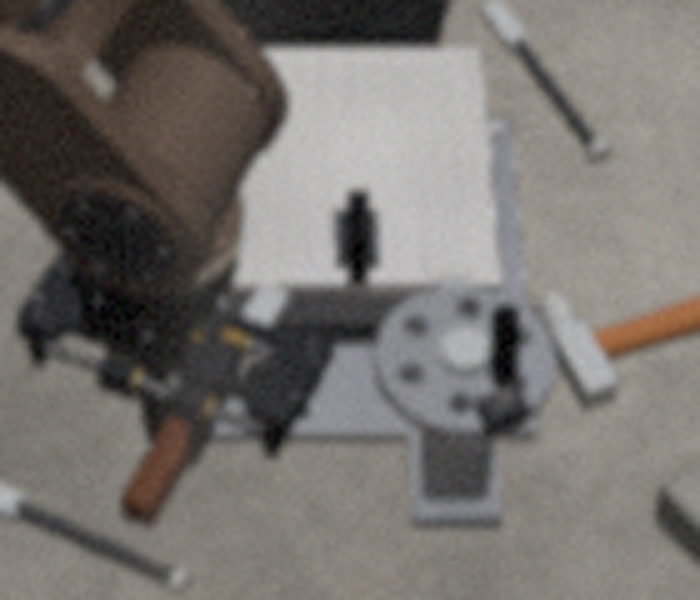

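View pics/t13.png

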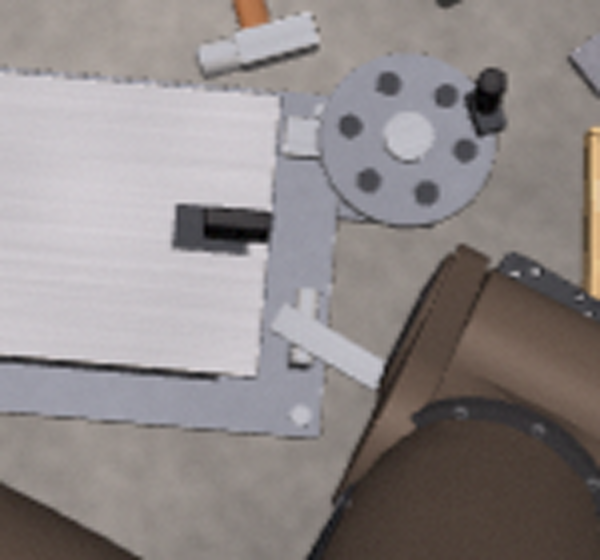

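Run:
```python
from h import *
np.set_printoptions(precision=1,suppress=True)
c=env.read_camera("top");T=(200,120)
t=onz(c,*up(280,316,T,4),125.5); r=onz(c,*up(370,372,T,4),124.5)
a=np.radians(-3.5);R=np.array([[np.cos(a),-np.sin(a)],[np.sin(a),np.cos(a)]]);o=np.array([550,93.7])
P=lambda w:R.T@(w[:2]-o)
print(t,P(t),r,P(r),P(env.state()["eef_pos"]))
d=(t-r)[:2];print(np.degrees(np.arctan2(d[1],d[0])), np.linalg.norm(t[:2]-env.state()["eef_pos"][:2]))
```

```text
[486.8 -29.8 125.5] [ -55.6 -127.1] [451.8 -88.9 124.5] [ -86.9 -188.2] [-114.9 -248.1]
59.35608633829221 134.6915009166822
```

>>> apply_moves(offset=[[0,0,-0.4],[0,0,-0.8],[0,0,-1.0],[0,0,-1.0],[0,0,-1.0]], yaw=[0,0,0,0,0], jaw=[1,1,1,1,1])

```text
t: 24.2
eef_pos: [420.2, -146.9, 97.2]
tcp_rot: [0.067, 1.557, -2.02]
ft_force: [0.4, -0.5, -3.1]
opening: 0.231
```

>>> apply_moves(offset=[[0,0,-0.06],[0,0,-0.06],[0,0,-0.06]], yaw=[0,0,0], jaw=[1,1,1])

```text
t: 24.58
eef_pos: [420.2, -146.9, 95.8]
tcp_rot: [0.075, 1.557, -2.012]
ft_force: [0.6, 0.1, -3.5]
opening: 0.227
```

>>> apply_moves(offset=[[0,0,-0.06],[0,0,-0.06],[0,0,-0.06]], yaw=[0,0,0], jaw=[1,1,1])

```text
t: 24.95
eef_pos: [420.3, -146.9, 94.3]
tcp_rot: [0.079, 1.557, -2.007]
ft_force: [0.3, 1.1, -3.4]
opening: 0.231
```

>>> apply_moves(offset=[[0,0,-0.06],[0,0,-0.06],[0,0,-0.06]], yaw=[0,0,0], jaw=[1,1,1])

```text
t: 25.32
eef_pos: [420.3, -147.0, 92.9]
tcp_rot: [0.089, 1.557, -1.998]
ft_force: [-0.6, -1.6, 0.7]
opening: 0.227
```

>>> apply_moves(offset=[[0,0,-0.06],[0,0,-0.06],[0,0,-0.06]], yaw=[0,0,0], jaw=[1,1,1])

```text
t: 25.7
eef_pos: [420.3, -147.0, 91.4]
tcp_rot: [0.093, 1.557, -1.994]
ft_force: [-1.1, -2.5, 0.1]
opening: 0.232
```

>>> apply_moves(offset=[[0,0,0.1],[0.1,0.17,0.1],[0.2,0.34,0.1],[0.3,0.51,0.1],[0.4,0.68,0.1],[0.4,0.68,0.1]], yaw=[0,0,0,0,0,0], jaw=[1,1,1,1,1,1])

```text
t: 26.45
eef_pos: [430.4, -129.7, 93.9]
tcp_rot: [0.09, 1.557, -1.997]
ft_force: [-0.7, 0.7, -2.4]
opening: 0.226
```

Run:
```python
from h import *
snap("top","t14",(200,120,350,260),4)
st=env.state(); print(st["eef_pos"],st["opening"],st["ft_force"])
```

```text
[ 430.33654237 -129.8589504    93.86080401] 0.22865046700637573 [ 0.40162335  0.7432587  -3.51021373]
```

View pics/t14.png

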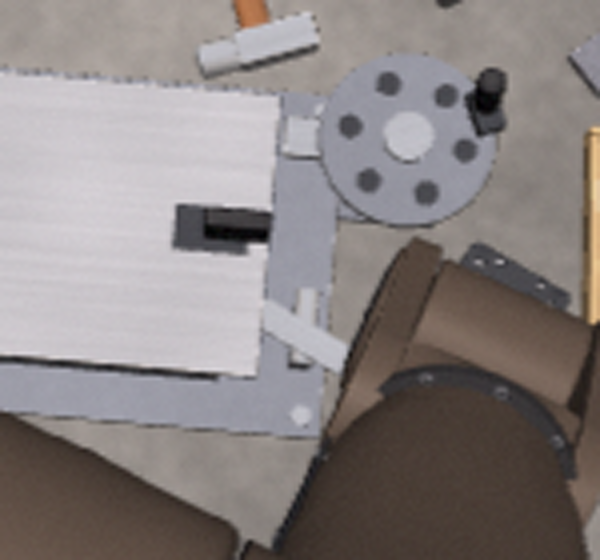

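>>> apply_moves(offset=[[0.1,0.17,0],[0.2,0.32,0],[0.25,0.42,0],[0.25,0.42,0]], yaw=[0,0,0,0], jaw=[1,1,1,1])

```text
t: 27.0
eef_pos: [436.7, -119.2, 93.9]
tcp_rot: [0.088, 1.557, -1.998]
ft_force: [-0.0, 0.8, -3.0]
opening: 0.228
```

>>> apply_moves(offset=[[0,0,-0.2],[0,0,-0.4],[0,0,-0.6],[0,0,-0.8],[0,0,-1.0],[0,0,-1.2],[0,0,-1.2]], yaw=[0,0,0,0,0,0,0], jaw=[1,1,1,1,1,1,1])

```text
t: 27.88
eef_pos: [437.0, -119.5, 64.0]
tcp_rot: [0.169, 1.557, -1.918]
ft_force: [-1.9, -2.0, 9.4]
opening: 0.23
```

Run:
```python
from h import *
snap("top","t15",(200,120,350,260),4)
snap("side","s15",(190,130,330,270),4)
st=env.state(); print(st["eef_pos"],st["opening"],st["ft_force"])
```

```text
[ 436.99987085 -119.49820081   64.05927704] 0.22746917196168295 [-1.60306145 -2.60360304  8.77324242]
```

View pics/t15.png

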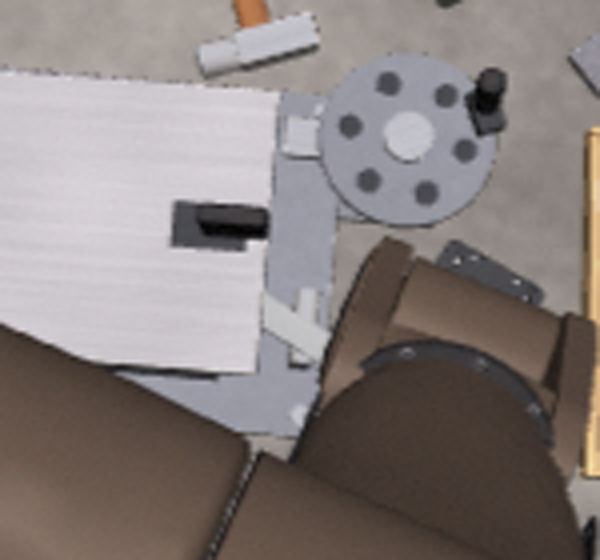

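View pics/s15.png

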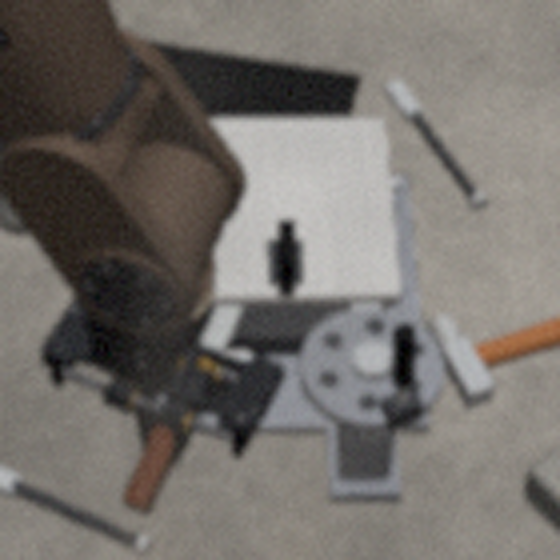

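>>> apply_moves(offset=[[0,0,-0.2],[0,0,-0.4],[0,0,-0.5],[0,0,-0.5],[0,0,-0.5],[0,0,-0.5]], yaw=[0,0,0,0,0,0], jaw=[1,1,1,1,1,1])

```text
t: 28.72
eef_pos: [437.4, -119.5, 51.9]
tcp_rot: [0.25, 1.557, -1.836]
ft_force: [-0.7, 1.7, 11.5]
opening: 0.231
```

Run:
```python
from h import *
snap("top","t16",(200,120,350,260),4)
s=snap("side","s16",(230,160,310,230),8)
st=env.state(); print(st["eef_pos"],st["opening"],st["ft_force"])
a=np.radians(-3.5);R=np.array([[np.cos(a),-np.sin(a)],[np.sin(a),np.cos(a)]]);o=np.array([550,93.7])
for th in (0,.03,.06,.09,.12):
    def pt(x,r,h):
        y=102-r*np.cos(th)+h*np.sin(th); z=102+r*np.sin(th)+h*np.cos(th); return [*(R@[x,y]+o),z]
    print(th,"side lid corner top R",(proj(s,pt(95,218,12))-[230,160]+.5)*8-.5)
```

```text
[ 437.37796291 -119.51333441   51.92679312] 0.23160710500299 [ 0.12992703  2.50906535 11.99011316]
0 side lid corner top R [481.30128164 376.73528615]
0.03 side lid corner top R [482.25192736 366.13131857]
0.06 side lid corner top R [483.17451085 355.12100505]
0.09 side lid corner top R [484.0677254  343.71367663]
0.12 side lid corner top R [484.93028705 331.91939001]
```

View pics/s16.png

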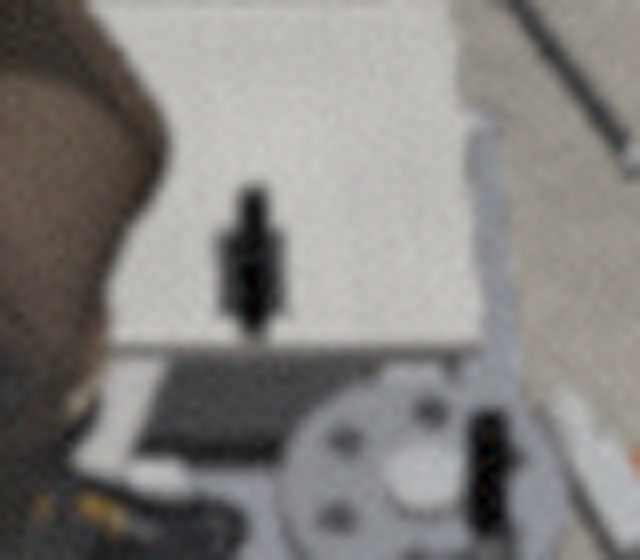

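View pics/t16.png

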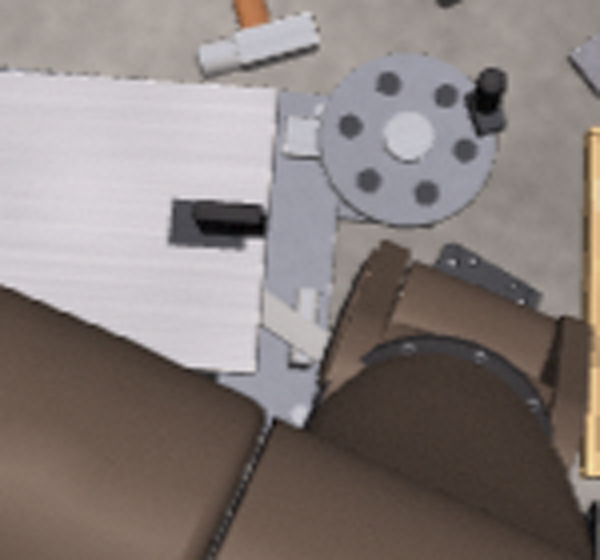

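Run:
```python
import numpy as np
for f in ("s1","s5","s15","s16"):
    im=np.load(f"pics/{f}.npy").astype(float).mean(2)
    r=[]
    for x in range(266,276):
        col=im[190:225,x]
        top=np.median(im[185:195,x]); k=np.where(col<top*0.8)[0][0]
        a,b=col[k-1],col[k]; r.append(190+k-1+(a-top*.8)/(a-b))
    print(f,np.mean(r),np.std(r))
```

```text
s1 206.3012131678165 0.049743868232743405
s5 206.31630368163889 0.059401213881735505
s15 203.61117898337721 0.08412535330997645
s16 202.47370672996354 0.08033798391752624
```

>>> apply_moves(offset=[[0,0,-0.15],[0,0,-0.3],[0,0,-0.3],[0,0,-0.3],[0,0,-0.3]], yaw=[0,0,0,0,0], jaw=[1,1,1,1,1])

```text
t: 29.45
eef_pos: [437.9, -119.6, 44.7]
tcp_rot: [0.352, 1.557, -1.734]
ft_force: [-0.4, 1.8, 9.2]
opening: 0.228
```

Run:
```python
from h import *
snap("side","s17",(230,160,310,230),8)
st=env.state(); print(st["eef_pos"],st["opening"],st["ft_force"])
im=np.load("pics/s17.npy").astype(float).mean(2);r=[]
for x in range(266,276):
    col=im[190:225,x];top=np.median(im[185:195,x]); k=np.where(col<top*0.8)[0][0]
    a,b=col[k-1],col[k]; r.append(190+k-1+(a-top*.8)/(a-b))
print(np.mean(r))
```

```text
[ 437.87946321 -119.60172117   44.7297754 ] 0.22893123041346192 [-1.00418016  1.50363676  9.43990976]
201.4642720193177
```

>>> apply_moves(offset=[[0,0,0.4],[0,0,0.8],[0,0,1.2],[0,0,1.6],[0,0,2.0],[0,0,2.4],[0,0,2.5],[-0.2,-0.35,2.5],[-0.5,-0.86,2.5],[-0.9,-1.55,2.5],[-1.3,-2.2,2.5],[-1.4,-2.4,2.5],[-1.4,-2.4,2.5]], yaw=[0,0,0,0,0,0,0,0,0,0,0,0,0], jaw=[1,1,1,1,1,1,1,1,1,1,1,1,1])

```text
t: 31.12
eef_pos: [402.7, -180.0, 107.2]
tcp_rot: [0.353, 1.557, -1.735]
ft_force: [0.8, -0.1, -3.6]
opening: 0.228
```

Run:
```python
from h import *
snap("top","t18",(200,120,350,260),4)
snap("side","s18",(190,130,330,270),4)
st=env.state(); print(st["eef_pos"],st["opening"],st["ft_force"])
im=np.load("pics/s18.npy").astype(float).mean(2);r=[]
for x in range(266,276):
    col=im[190:225,x];top=np.median(im[185:195,x]); k=np.where(col<top*0.8)[0][0]
    a,b=col[k-1],col[k]; r.append(190+k-1+(a-top*.8)/(a-b))
print(np.mean(r))
```

```text
[ 402.95757313 -179.42445783  107.16573672] 0.2296857894869217 [-0.40777804 -0.15596278 -2.62056389]
201.4621259344686
```

View pics/t18.png

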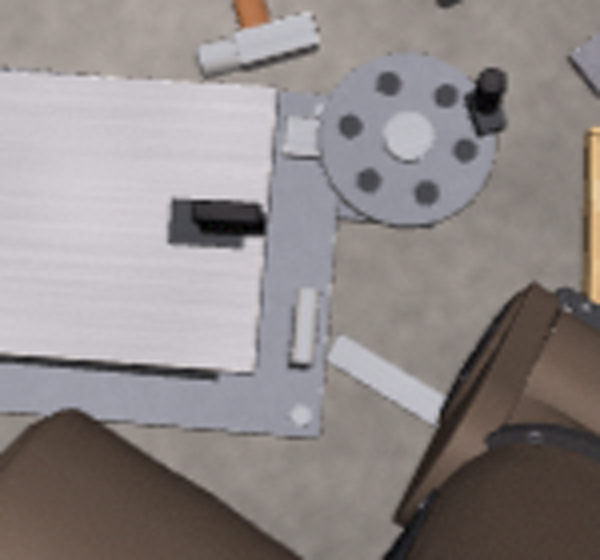

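View pics/s18.png

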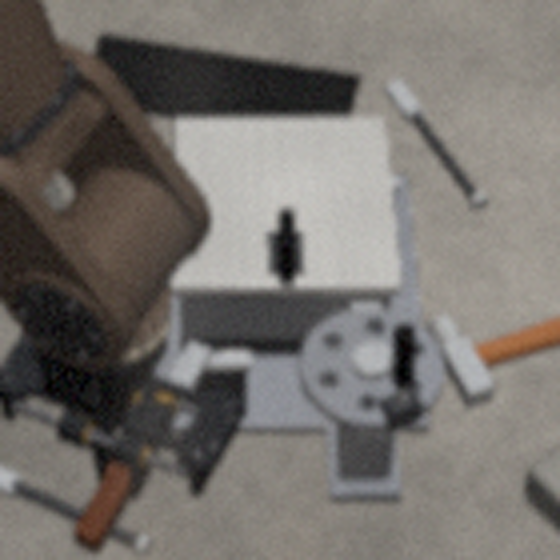

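>>> apply_moves(offset=[[0,0,2],[0.3,0.5,4],[0.8,2,5.2],[1.2,4,5.2],[1.6,6,5.2],[2,8,5.2],[2.3,10,5.2],[2.5,12,5.2],[2.7,14,5.2],[2.9,16,5.2],[3.0,18,5.2],[3.07,20,5.2],[3.07,21.3,5.2],[3.07,21.3,4],[3.07,21.3,2],[3.07,21.3,0],[3.07,21.3,-1],[3.07,21.3,-2],[3.07,21.3,-2],[3.07,21.3,-2]], yaw=[0,0,0,0,0,-1,-2.5,-4,-5.5,-7,-8.5,-10,-11.5,-13,-13.2,-13.2,-13.2,-13.2,-13.2,-13.2], jaw=[1,1,1,1,1,1,1,1,1,1,1,1,1,1,1,1,1,1,1,1])

```text
t: 33.72
eef_pos: [479.8, 353.6, 58.0]
tcp_rot: [0.318, 1.558, 3.133]
ft_force: [-0.1, 0.7, -2.6]
opening: 0.233
```

Run:
```python
from h import *
snap("top","t19",(60,100,200,250),4)
snap("side","s19",(170,90,340,210),4)
st=env.state(); print(st["eef_pos"],st["opening"],st["ft_force"])
```

```text
[480.05679784 353.49129312  58.35074325] 0.23524588044133143 [ 0.38566827  0.11160427 -3.11246654]
```

View pics/t19.png

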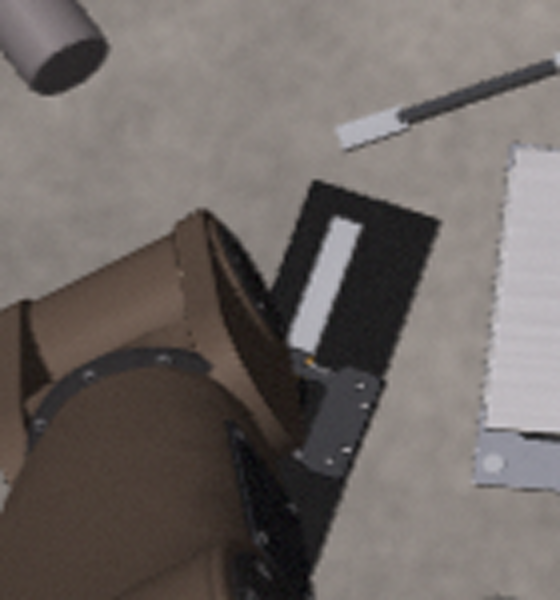

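View pics/s19.png

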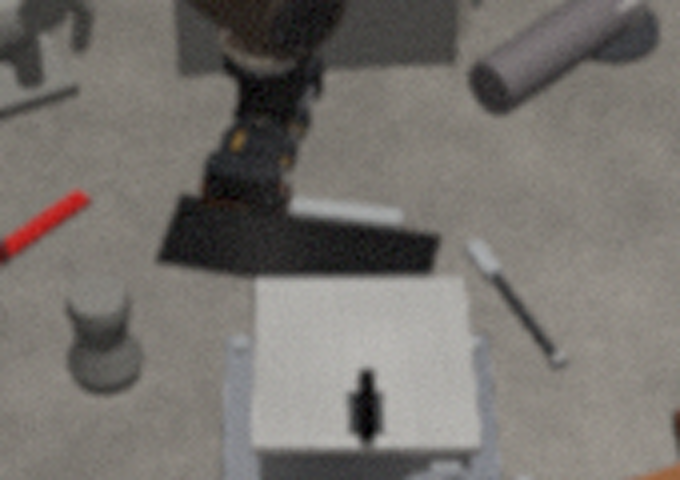

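Bar hangs over the mat, tip a little high. I'll lower it until contact.

>>> apply_moves(offset=[[0,0,-0.5],[0,0,-1],[0,0,-1.4],[0,0,-1.6],[0,0,-1.75],[0,0,-1.85],[0,0,-1.85]], yaw=[0,0,0,0,0,0,0], jaw=[1,1,1,1,1,1,1])

```text
t: 34.7
eef_pos: [480.1, 353.5, 12.2]
tcp_rot: [0.27, 1.559, 3.085]
ft_force: [0.3, -0.8, -2.9]
opening: 0.23
```

>>> apply_moves(offset=[[0,0,-0.08],[0,0,-0.08],[0,0,-0.08],[0,0,-0.08],[0,0,0],[0,0,1],[0,0,3],[0,0,5],[0,0,7],[0,0,9],[0,0,9]], yaw=[0,0,0,0,0,0,0,0,0,0,0], jaw=[1,0.2,-0.2,-0.2,-0.2,-0.2,-0.2,-0.2,-0.2,-0.2,-0.2])

```text
t: 36.08
eef_pos: [481.1, 354.2, 241.2]
tcp_rot: [-0.266, 1.563, 2.549]
ft_force: [-0.2, 0.3, -0.2]
opening: 0.598
```

Run:
```python
from h import *
snap("top","t20",(60,100,200,250),4)
snap("side","s20",(170,90,340,210),4)
st=env.state(); print(st["eef_pos"],st["opening"],st["ft_force"],st["joints"])
```

```text
[479.84813686 353.38917552 237.04316088] 0.5985239074543537 [ 0.05055806  0.58243833 -1.6243682 ] [0.52091339 0.43166449 1.59827733 0.00739068 1.12182826 2.41519177]
```

View pics/s20.png

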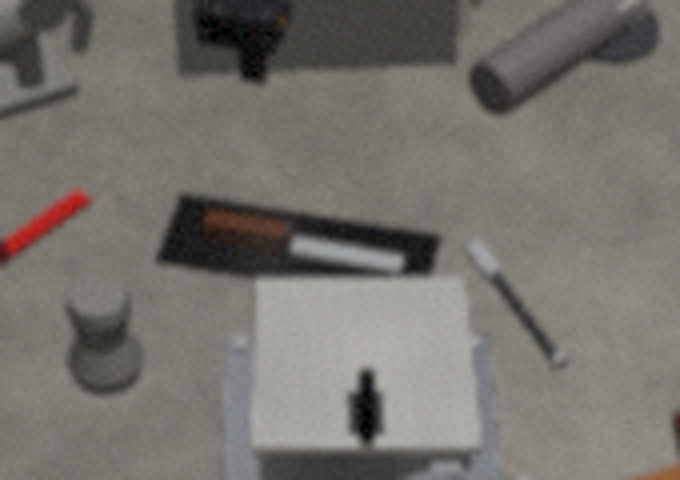

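Run:
```python
from h import *
np.set_printoptions(precision=1,suppress=True)
c=env.read_camera("top")
a=np.radians(-3.5);R=np.array([[np.cos(a),-np.sin(a)],[np.sin(a),np.cos(a)]]);o=np.array([550,93.7])
im=np.load('pics/t18.npy')[165:185,240:270,::-1]
cv2.imwrite('pics/zh.png',cv2.resize(im,None,fx=20,fy=20,interpolation=0))
for u,v in [(195,214),(263,219),(229,216)]:
    w=onz(c,*up(u,v,(200,120),4),182); print(w,R.T@(w[:2]-o))
for th in(.09,.105,.12):
    def pt(x,r,h):
        y=102-r*np.cos(th)+h*np.sin(th); z=102+r*np.sin(th)+h*np.cos(th); return [*(R@[x,y]+o),z]
    for x in (-7,0,7): print(th,x,(proj(c,pt(x,175,60))-[200,120]+.5)*4-.5,(proj(c,pt(x,218,60))-[200,120]+.5)*4-.5,np.array(pt(x,197,40)))
```

```text
[542.2  26.3 182. ] [ -3.7 -67.8]
[540.1 -16.2 182. ] [  -3.2 -110.3]
[541.5   5.  182. ] [ -3.1 -89. ]
0.09 -7 [193.2 220.4] [261.5 225.1] [537.5   3.7 159.5]
0.09 0 [194.2 209.4] [262.5 214.1] [544.5   3.3 159.5]
0.09 7 [195.2 198.5] [263.4 203.1] [551.5   2.8 159.5]
0.105 -7 [191.3 219.5] [259.7 224. ] [537.5   4.6 162.4]
0.105 0 [192.3 208.5] [260.7 213. ] [544.5   4.1 162.4]
0.105 7 [193.3 197.6] [261.6 202. ] [551.5   3.7 162.4]
0.12 -7 [189.3 218.6] [257.8 223. ] [537.6   5.5 165.3]
0.12 0 [190.3 207.6] [258.7 211.9] [544.6   5.1 165.3]
0.12 7 [191.3 196.6] [259.7 200.9] [551.6   4.6 165.3]
```

View pics/zh.png

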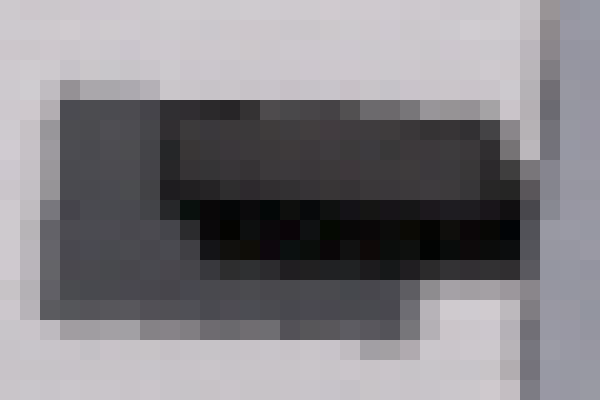

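>>> apply_moves(offset=[[0.3,-1,0.5],[0.6,-2.5,0.5],[0.9,-4,0.5],[1.2,-5.5,0.5],[1.5,-7,0.5],[1.8,-8.5,0.5],[2.1,-10,0.5],[2.3,-11.5,0.5],[2.59,-13,0.5],[2.59,-13.97,0.5],[2.59,-13.97,0],[2.59,-13.97,-1],[2.59,-13.97,-1],[2.59,-13.97,-1]], yaw=[1.6,3.2,4.8,6.4,8,9.6,11.2,12.8,14.4,16,17.55,17.55,17.55,17.55], jaw=[0,0,0,0,0,0,0,0,0,0,0,0,0,0])

```text
t: 37.98
eef_pos: [544.5, 4.1, 211.1]
tcp_rot: [0.277, 1.558, -1.354]
ft_force: [-0.5, -0.1, 0.0]
opening: 0.502
```

Run:
```python
from h import *
snap("side","s21",(220,140,320,230),6)
st=env.state(); R=rm(st["tcp_rot"]);print(st["eef_pos"],st["opening"],st["joints"],np.degrees(np.arctan2(R[1,1],R[0,1])))
```

```text
[544.65607667   4.09463128 211.51925813] 0.4997109999958077 [-0.10742415  0.3791718   1.76282067 -0.01505773  0.99443405 -0.03950261] -3.421605169706426
```

View pics/s21.png

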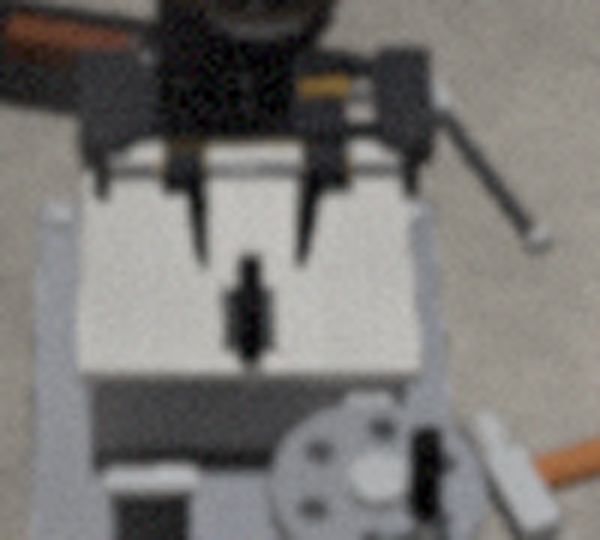

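>>> apply_moves(offset=[[0,0,-1],[0,0,-2],[0,0,-2.4],[0,0,-2.54],[0,0,-2.54],[0,0,-2.54],[0,0,-2.54],[0,0,-2.54],[0,0,-2.54]], yaw=[0,0,0,0,0,0,0,0,0], jaw=[0,0,0,0,0,1,1,1,1])

```text
t: 39.15
eef_pos: [545.0, 4.0, 148.2]
tcp_rot: [0.413, 1.557, -1.217]
ft_force: [5.6, 0.3, -4.5]
opening: 0.146
```

Run:
```python
import numpy as np
# grasp pivot (r,h) fixed in lid: at th0
th0=.105; a=np.radians(-3.5)
r,h=197,40
f=lambda t:np.array([102-r*np.cos(t)+h*np.sin(t),102+r*np.sin(t)+h*np.cos(t)])
p0=f(th0)
for t in np.linspace(.2,1.9,18):
    dy,dz=f(t)-p0; print([round(x/25,2) for x in (float(-np.sin(a)*dy),float(np.cos(a)*dy),float(dz))],end=', ')
```

```text
[0.02, 0.26, 0.72], [0.04, 0.61, 1.44], [0.06, 1.03, 2.13], [0.09, 1.52, 2.76], [0.13, 2.06, 3.35], [0.16, 2.67, 3.88], [0.2, 3.32, 4.35], [0.25, 4.02, 4.75], [0.29, 4.75, 5.08], [0.34, 5.51, 5.33], [0.38, 6.29, 5.51], [0.43, 7.09, 5.6], [0.48, 7.89, 5.62], [0.53, 8.69, 5.56], [0.58, 9.48, 5.41], [0.63, 10.25, 5.19], [0.67, 11.0, 4.89], [0.72, 11.71, 4.52],
```

>>> apply_moves(offset=[[0.02,0.26,0.72],[0.04,0.61,1.44],[0.06,1.03,2.13],[0.09,1.52,2.76],[0.13,2.06,3.35],[0.16,2.67,3.88],[0.2,3.32,4.35],[0.25,4.02,4.75],[0.25,4.02,4.75],[0.25,4.02,4.75]], yaw=[0,0,0,0,0,0,0,0,0,0], jaw=[1,1,1,1,1,1,1,1,1,1])

```text
t: 40.4
eef_pos: [551.3, 105.7, 266.0]
tcp_rot: [0.403, 1.559, -1.227]
ft_force: [4.5, 8.6, -6.9]
opening: 0.147
```

Run:
```python
from h import *
snap("side","s22",(180,70,330,220),4)
st=env.state(); print(st["eef_pos"],st["opening"],st["ft_force"])
```

```text
[551.34161396 105.66912806 266.0085973 ] 0.14724112750392748 [ 3.81126323  7.74453668 -7.09584832]
```

View pics/s22.png

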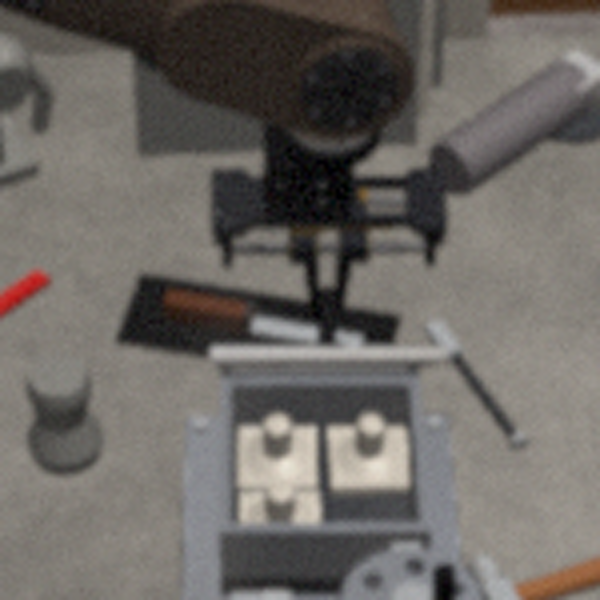

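>>> apply_moves(offset=[[0.04,0.73,0.33],[0.09,1.49,0.58],[0.13,2.27,0.76],[0.18,3.07,0.85],[0.23,3.87,0.87],[0.28,4.67,0.81],[0.33,5.46,0.66],[0.38,6.23,0.44],[0.42,6.98,0.14],[0.47,7.69,-0.23],[0.47,7.69,-0.23],[0.47,7.69,-0.23]], yaw=[0,0,0,0,0,0,0,0,0,0,0,0], jaw=[1,1,1,1,1,1,1,1,1,1,1,1])

```text
t: 41.95
eef_pos: [563.1, 297.7, 260.1]
tcp_rot: [0.37, 1.559, -1.26]
ft_force: [0.1, -0.2, 0.5]
opening: 0.004
```

Run:
```python
from h import *
snap("side","s23",(180,70,330,220),4)
st=env.state(); print(st["eef_pos"],st["opening"],st["ft_force"])
```

```text
[563.17027469 297.53663757 260.34519523] 0.005962698875350342 [-0.13228767  0.6874907  -0.03692224]
```

View pics/s23.png

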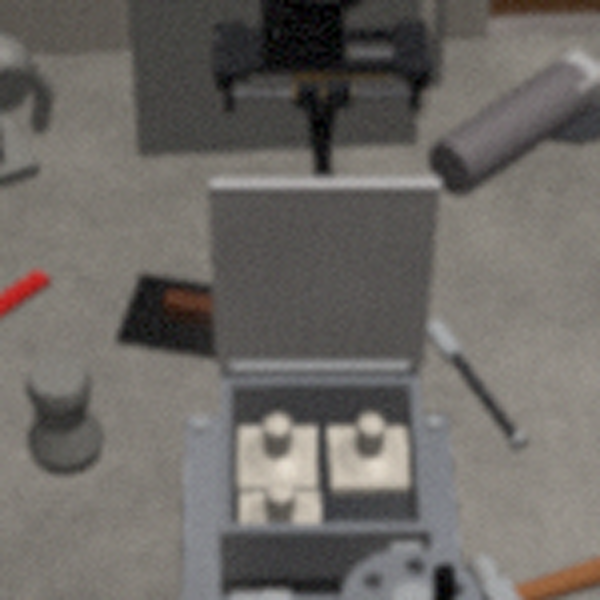

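Run:
```python
from h import *
np.set_printoptions(precision=1,suppress=True)
s=env.read_camera("side");c=snap("top","t23",(100,100,300,250),4)
a=np.radians(-3.5);R=np.array([[np.cos(a),-np.sin(a)],[np.sin(a),np.cos(a)]]);o=np.array([550,93.7])
for th in(1.1,1.2,1.3,1.4,1.5,1.6,1.7,1.8):
    def pt(x,r,h):
        y=102-r*np.cos(th)+h*np.sin(th); z=102+r*np.sin(th)+h*np.cos(th); return [*(R@[x,y]+o),z]
    g=lambda p:(proj(s,p)-[180,70]+.5)*4-.5
    k=lambda p:(proj(c,p)-[100,100]+.5)*4-.5
    print(th,g(pt(-95,218,0)),g(pt(95,218,0)),"top",k(pt(-95,218,0)),k(pt(-95,218,12)))
```

```text
1.1 [207.7 291.5] [445.5 290.1] top [450.9 406.6] [430.7 403.7]
1.2 [207.7 266. ] [444.6 264.7] top [413.4 401.5] [392.2 398.8]
1.3 [207.7 241.9] [443.5 240.7] top [374.3 396.7] [352.4 394.1]
1.4 [207.8 219.5] [442.1 218.4] top [334.2 392.2] [312.  389.9]
1.5 [208. 199.] [440.6 198. ] top [293.8 388.2] [271.5 386.1]
1.6 [208.2 180.7] [438.9 179.8] top [253.7 384.7] [231.8 382.9]
1.7 [208.5 164.8] [437.1 163.9] top [214.5 381.7] [193.3 380.2]
1.8 [208.9 151.4] [435.2 150.6] top [176.9 379.3] [156.8 378.2]
```

View pics/t23.png

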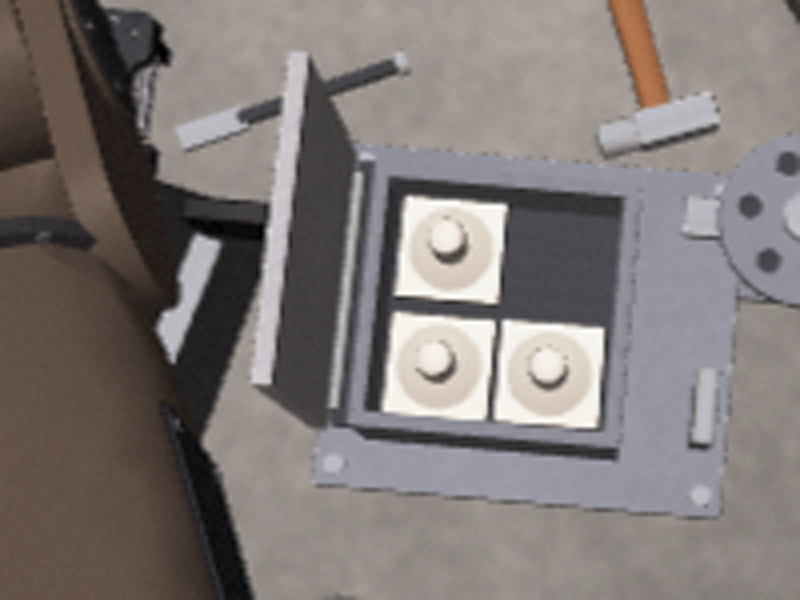

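>>> apply_moves(offset=[[0,0,2],[0,0,3.8],[0,0,3.8],[-0.1,-2,3.8],[-0.2,-4,3.8],[-0.4,-5.6,3.8],[-0.4,-5.6,3.8],[-0.4,-5.6,2.5],[-0.4,-5.6,1.2],[-0.4,-5.6,1.2],[-0.4,-5,1.2],[-0.4,-4.4,1.2],[-0.4,-3.8,1.2],[-0.4,-3.2,1.2],[-0.4,-2.6,1.2],[-0.4,-2.0,1.2],[-0.4,-2.0,1.2]], yaw=[0,0,0,0,0,0,0,0,0,0,0,0,0,0,0,0,0], jaw=[1,1,1,1,1,1,1,1,1,1,1,1,1,1,1,1,1])

```text
t: 44.22
eef_pos: [553.0, 248.2, 290.8]
tcp_rot: [0.367, 1.557, -1.263]
ft_force: [-0.2, -3.3, -1.1]
opening: 0.007
```

Run:
```python
from h import *
snap("side","s24",(180,70,330,220),4)
st=env.state(); print(st["eef_pos"],st["opening"],st["ft_force"])
```

```text
[553.01415456 248.21916972 290.9544673 ] -0.0002877656304819171 [-1.26282718 -2.80699329 -1.42369276]
```

View pics/s24.png

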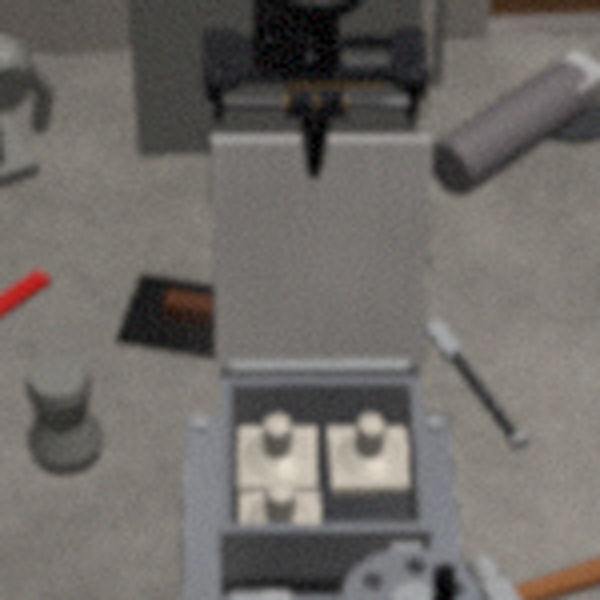

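Run:
```python
from h import *
np.set_printoptions(precision=1,suppress=True)
c=env.read_camera("top")
a=np.radians(-3.5);R=np.array([[np.cos(a),-np.sin(a)],[np.sin(a),np.cos(a)]]);o=np.array([550,93.7])
for q in[(448,238),(436,358),(548,364)]:
    w=onz(c,*up(*q,(100,100),4),96);print(w,R.T@(w[:2]-o))
for q in [(39,39),(-39,39),(-39,-39)]: print(R@q+o)
# tray slots
tc=np.array([[637.4,-247.7],[638.8,-451.8],[390.3,-447.2],[389.1,-245.]]);print(tc.mean(0))
```

```text
[594.1 127.7  96. ] [41.9 36.6]
[512.2 132.6  96. ] [-40.1  36.5]
[510.   57.8  96. ] [-37.8 -38.3]
[591.3 130.2]
[513.5 135. ]
[508.7  57.2]
[ 513.9 -347.9]
```

>>> apply_moves(offset=[[0,-1.5,0],[-0.5,-3.5,0],[-1,-5.5,-1],[-1.76,-7.6,-3],[-1.76,-7.63,-5],[-1.76,-7.63,-6],[-1.76,-7.63,-6],[-1.76,-7.63,-6]], yaw=[0,0,0,0,0,0,0,0], jaw=[0.1,0.1,0.1,0.1,0.1,0.1,0.1,0.1])

```text
t: 45.32
eef_pos: [510.0, 58.0, 142.5]
tcp_rot: [0.594, 1.557, -1.035]
ft_force: [0.8, 0.1, -0.5]
opening: 0.451
```

Run:
```python
from h import *
snap("side","s25",(200,110,320,230),5)
st=env.state(); print(st["eef_pos"],st["opening"],st["ft_force"])
```

```text
[509.99741797  57.96360993 142.60443865] 0.44990459651267417 [0.46156231 0.02728331 0.09697238]
```

View pics/s25.png

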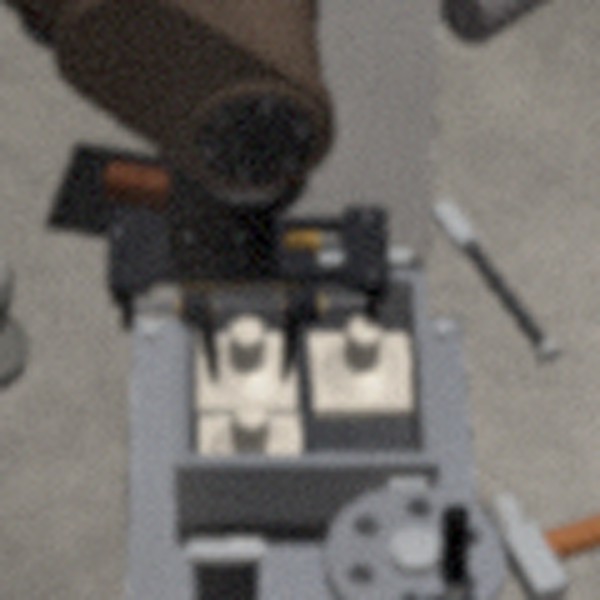

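>>> apply_moves(offset=[[0,0,-1],[0,0,-2],[0,0,-2.8],[0,0,-3.2],[0,0,-3.2],[0,0,-3.2],[0,0,-3.2],[0,0,-3.2],[0,0,-3.2]], yaw=[0,0,0,0,0,0,0,0,0], jaw=[0.1,0.1,0.1,0.1,0.1,1,1,1,1])

```text
t: 46.5
eef_pos: [510.5, 58.0, 63.2]
tcp_rot: [0.703, 1.556, -0.927]
ft_force: [0.5, 0.2, 6.8]
opening: 0.271
```

>>> apply_moves(offset=[[0,0,1],[0,0,2.5],[0,0,4.5],[0,0,5.2],[-1,-1,5.2],[-2,-3,5.2],[-2.18,-5,5.2],[-2.18,-7,5.2],[-2.18,-9,5.2],[-2.18,-11,5.2],[-2.18,-13,5.2],[-2.18,-14.4,5.2],[-2.18,-14.4,4],[-2.18,-14.4,2],[-2.18,-14.4,0.5],[-2.18,-14.4,0.5],[-2.18,-14.4,0.5]], yaw=[0,0,0,0,0,0,0,0,0,0,0,0,0,0,0,0,0], jaw=[1,1,1,1,1,1,1,1,1,1,1,1,1,1,1,1,1])

```text
t: 48.62
eef_pos: [456.5, -302.3, 76.9]
tcp_rot: [0.719, 1.555, -0.911]
ft_force: [-0.7, -0.4, -3.4]
opening: 0.269
```

Run:
```python
from h import *
snap("side","s26",(190,220,340,370),4)
snap("top","t26",(250,80,450,250),4)
st=env.state(); print(st["eef_pos"],st["opening"],st["ft_force"])
```

```text
[ 456.6258697  -302.46101097   77.37403786] 0.2666379366294205 [ 0.98043628 -0.17836852 -3.65717599]
```

View pics/s26.png

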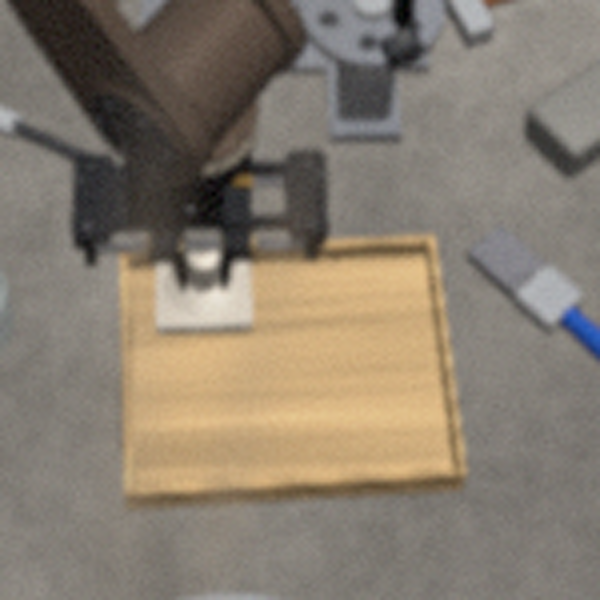

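>>> apply_moves(offset=[[0,0,-0.8],[0,0,-1.5],[0,0,-1.75],[0,0,-1.78],[0,0,-1.78],[0,0,-1.78],[0,0,-1.78],[0,0,0],[0,0,2],[0,0,4.2],[0,1,4.5],[0,3,4.5],[0,5,4.5],[0,5,4.5]], yaw=[0,0,0,0,0,0,0,0,0,0,0,0,0,0], jaw=[1,1,1,1,1,0.1,0.1,0.1,0.1,0.1,0.1,0.1,0.1,0.1])

```text
t: 50.48
eef_pos: [455.9, -174.3, 189.5]
tcp_rot: [0.713, 1.555, -0.913]
ft_force: [0.3, 0.1, -0.4]
opening: 0.449
```

Run:
```python
from h import *
snap("side","s27",(190,110,340,370),3)
snap("top","t27",(100,80,450,250),2.2)
st=env.state(); print(st["eef_pos"],st["opening"],st["ft_force"])
```

```text
[ 456.64627597 -176.9332786   189.62101351] 0.4474922606652039 [-0.35719365 -0.53163885  0.01195419]
```

View pics/s27.png

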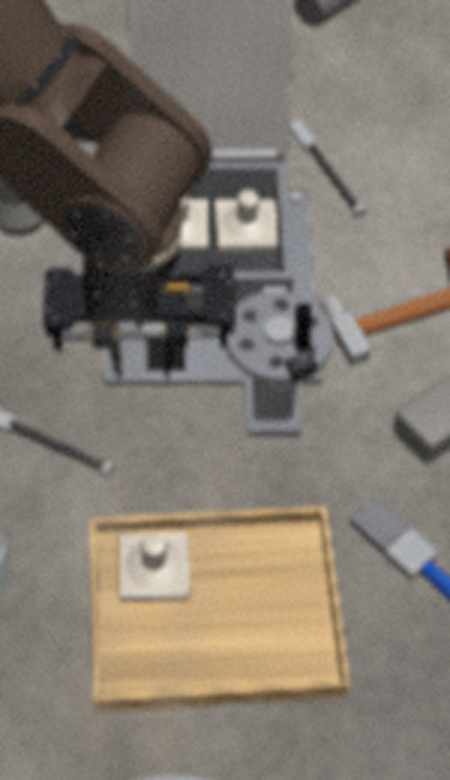

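View pics/t27.png

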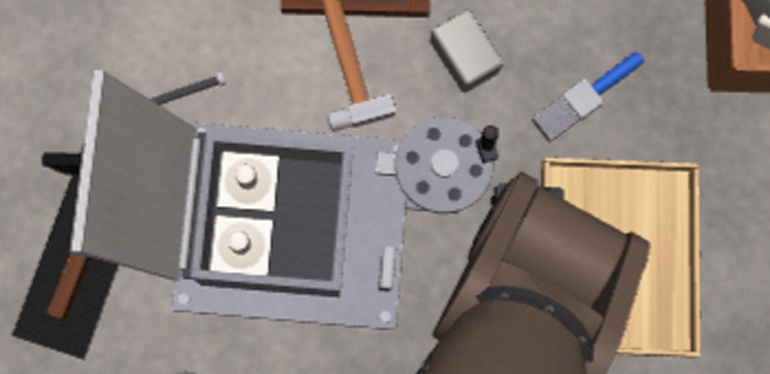

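>>> apply_moves(offset=[[0,2,0],[0.3,4,0],[0.8,6,0],[1.3,8,0],[1.8,10,0],[2.26,12,0],[2.26,12.4,0],[2.26,12.4,-2],[2.26,12.4,-4],[2.26,12.4,-4.8],[2.26,12.4,-5.04],[2.26,12.4,-5.04],[2.26,12.4,-5.04],[2.26,12.4,-5.04],[2.26,12.4,-5.04],[2.26,12.4,-5.04]], yaw=[0,0,0,0,0,0,0,0,0,0,0,0,0,0,0,0], jaw=[0.1,0.1,0.1,0.1,0.1,0.1,0.1,0.1,0.1,0.1,0.1,0.1,1,1,1,1])

```text
t: 52.58
eef_pos: [513.7, 133.1, 64.4]
tcp_rot: [0.801, 1.553, -0.827]
ft_force: [0.6, -1.4, 6.8]
opening: 0.27
```

>>> apply_moves(offset=[[0,0,1],[0,0,2.5],[0,0,4.5],[0,-0.5,5.2],[-1,-2,5.2],[-2,-4,5.2],[-2.3,-6,5.2],[-2.3,-8,5.2],[-2.3,-10,5.2],[-2.3,-12,5.2],[-2.3,-14,5.2],[-2.3,-16,5.2],[-2.3,-18,5.2],[-2.3,-20,5.2],[-2.3,-21.1,5.2],[-2.3,-21.1,4],[-2.3,-21.1,2],[-2.3,-21.1,0.8],[-2.3,-21.1,0.8],[-2.3,-21.1,0.8]], yaw=[0,0,0,0,0,0,0,0,0,0,0,0,0,0,0,0,0,0,0,0], jaw=[1,1,1,1,1,1,1,1,1,1,1,1,1,1,1,1,1,1,1,1])

```text
t: 55.08
eef_pos: [456.6, -394.7, 85.5]
tcp_rot: [0.801, 1.551, -0.826]
ft_force: [-0.3, -0.9, -3.5]
opening: 0.269
```

Run:
```python
from h import *
snap("side","s28",(190,220,340,370),4)
st=env.state(); print(st["eef_pos"],st["opening"],st["ft_force"])
```

```text
[ 456.71781397 -394.83177939   85.89928895] 0.27096247962579756 [ 1.00405754  0.01352788 -3.13802577]
```

View pics/s28.png

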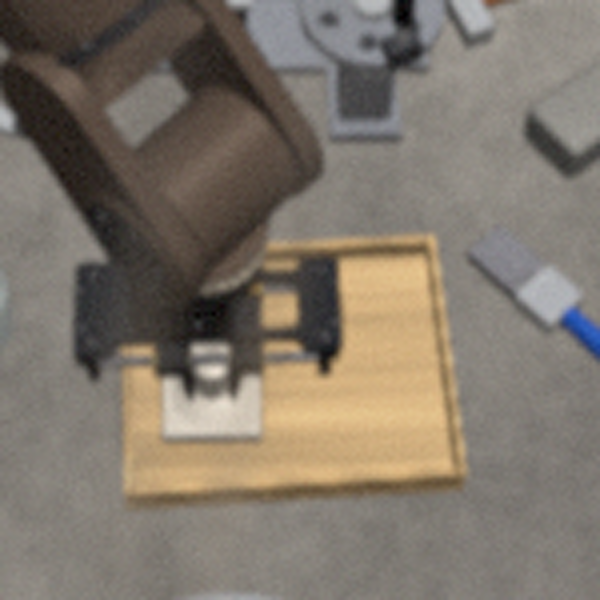

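>>> apply_moves(offset=[[0,0,-0.8],[0,0,-1.6],[0,0,-2.0],[0,0,-2.07],[0,0,-2.07],[0,0,-2.07],[0,0,-2.07],[0,0,0],[0,0,2],[0,0,4.2],[0,1,4.2],[0,3,4.2],[0,5,4.2],[0,7,4.2],[0,9,4.2],[0,9,4.2]], yaw=[0,0,0,0,0,0,0,0,0,0,0,0,0,0,0,0], jaw=[1,1,1,1,1,0.1,0.1,0.1,0.1,0.1,0.1,0.1,0.1,0.1,0.1,0.1])

```text
t: 57.12
eef_pos: [456.5, -167.4, 191.5]
tcp_rot: [0.818, 1.55, -0.807]
ft_force: [-0.0, 0.3, -0.5]
opening: 0.45
```

Run:
```python
from h import *
snap("side","s29",(190,110,340,370),3)
snap("top","t29",(100,80,450,250),2.2)
st=env.state(); print(st["eef_pos"],st["opening"],st["ft_force"])
```

```text
[ 457.07658743 -169.91164791  191.40912832] 0.450208219082288 [0.33030997 0.49425014 0.23352661]
```

View pics/s29.png

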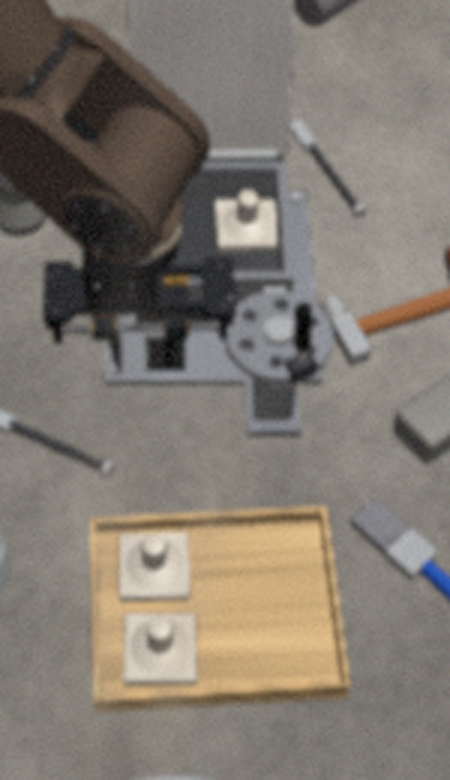

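View pics/t29.png

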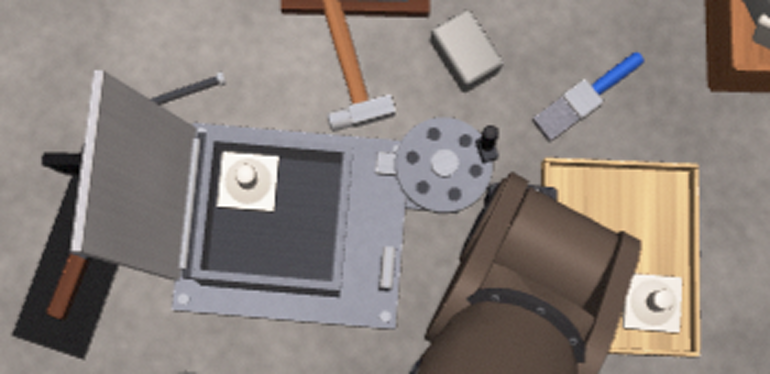

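>>> apply_moves(offset=[[0,2,0],[0.3,4,0],[0.8,6,0],[1.8,8,0],[3.2,10,0],[4.6,11.5,0],[5.42,12,0],[5.42,12,-2],[5.42,12,-3],[5.42,12,-4.8],[5.42,12,-5.08],[5.42,12,-5.08],[5.42,12,-5.08],[5.42,12,-5.08],[5.42,12,-5.08],[5.42,12,-5.08]], yaw=[0,0,0,0,0,0,0,0,0,0,0,0,0,0,0,0], jaw=[0.1,0.1,0.1,0.1,0.1,0.1,0.1,0.1,0.1,0.1,0.1,0.1,1,1,1,1])

```text
t: 59.22
eef_pos: [594.0, 130.2, 66.2]
tcp_rot: [0.947, 1.547, -0.68]
ft_force: [2.7, -0.8, 7.1]
opening: 0.266
```

>>> apply_moves(offset=[[0,0,1],[0,0,2.5],[0,0,4.5],[-1,-0.5,5.2],[-3,-1,5.2],[-4.6,-2.3,5.2],[-5.2,-4,5.2],[-5.2,-6,5.2],[-5.2,-8,5.2],[-5.2,-10,5.2],[-5.2,-12,5.2],[-5.2,-14,5.2],[-5.2,-16,5.2],[-4.8,-18,5.2],[-3,-18.8,5.2],[-1.2,-18.8,5.2],[-0.88,-18.8,4],[-0.88,-18.8,2],[-0.88,-18.8,0.8],[-0.88,-18.8,0.8]], yaw=[0,0,0,0,0,0,0,0,0,0,0,0,0,0,0,0,0,0,0,0], jaw=[1,1,1,1,1,1,1,1,1,1,1,1,1,1,1,1,1,1,1,1])

```text
t: 61.72
eef_pos: [570.9, -338.9, 84.1]
tcp_rot: [0.935, 1.551, -0.691]
ft_force: [-0.7, -1.4, -1.8]
opening: 0.265
```

Run:
```python
from h import *
snap("side","s30",(190,220,340,370),4)
st=env.state(); print(st["eef_pos"],st["opening"],st["ft_force"])
```

```text
[ 571.76741524 -339.58464698   86.06369851] 0.26849712901015405 [-0.35276249  0.55530591 -2.12361437]
```

View pics/s30.png

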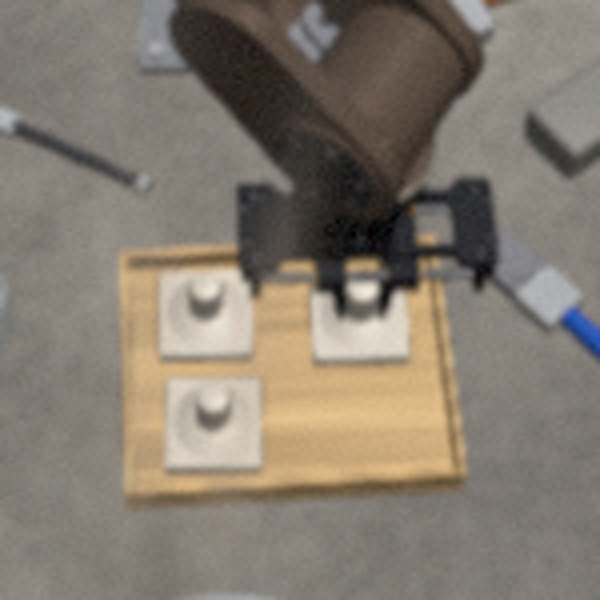

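>>> apply_moves(offset=[[0,0,-0.8],[0,0,-1.6],[0,0,-1.95],[0,0,-2.02],[0,0,-2.02],[0,0,-2.02],[0,0,-2.02],[0,0,0],[0,0,2],[0,0,4],[0,0,6],[-2,-1.5,7],[-4,-3,7],[-6,-4.5,7],[-8,-6,7],[-9.5,-7,7],[-11,-8,7],[-11,-8,7],[-11,-8,7]], yaw=[0,0,0,0,0,0,0,0,0,0,0,0,0,0,0,0,0,0,0], jaw=[1,1,1,1,1,0.1,0.1,0.1,0.1,0.1,0.1,0.1,0.1,0.1,0.1,0.1,0.1,0.1,0.1])

```text
t: 64.15
eef_pos: [297.1, -539.3, 261.4]
tcp_rot: [0.946, 1.548, -0.681]
ft_force: [0.3, -0.5, 0.5]
opening: 0.451
```

Run:
```python
from h import *
snap("side","s31",None,1.5)
snap("top","t31",None,1.5)
st=env.state(); print(st["eef_pos"],st["opening"],st["ft_force"])
```

```text
[ 297.73537582 -538.95941204  261.29814767] 0.45174201123009683 [0.21935024 0.63994628 0.50238334]
```

View pics/s31.png

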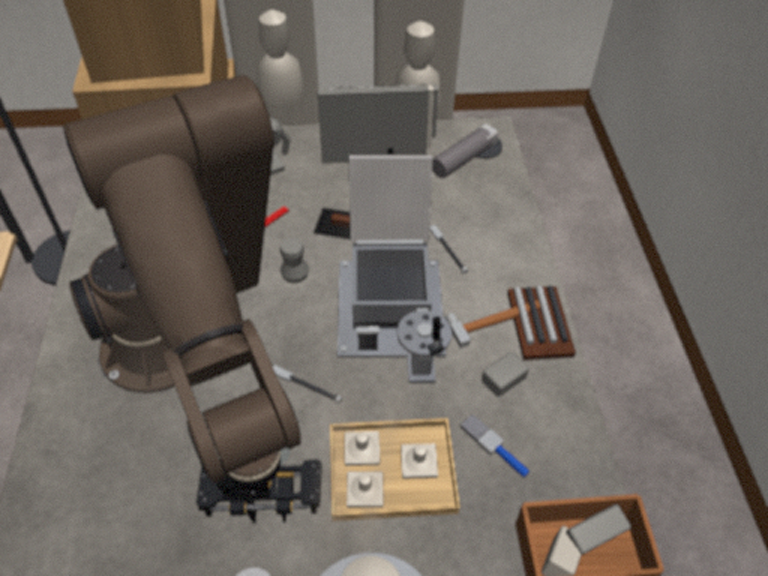

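View pics/t31.png

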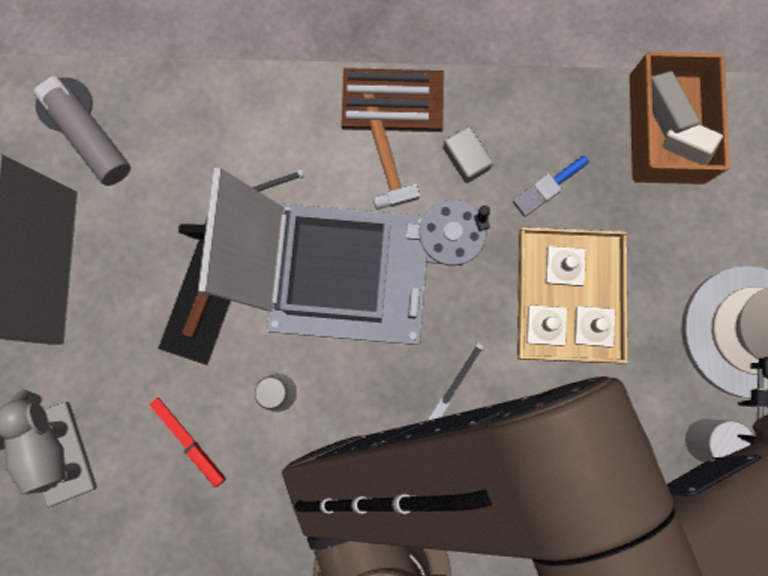

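>>> apply_moves(offset=[[-1.5,-1,0],[-3,-2,0],[-4.4,-2.3,0],[-4.4,-2.3,0],[-4.4,-2.3,0]], yaw=[0,0,0,0,0], jaw=[0.1,0.1,0.1,0.1,0.1])

```text
t: 64.88
eef_pos: [188.9, -596.1, 261.4]
tcp_rot: [0.947, 1.548, -0.677]
ft_force: [-0.2, -0.4, -0.1]
opening: 0.45
```

Run:
```python
from h import *
np.set_printoptions(precision=1,suppress=True)
snap("side","s32",(100,100,360,380),2)
c=snap("top","t32",(90,120,190,260),4)
st=env.state(); print(st["eef_pos"],st["qvel"],st["ft_force"])
hsv=cv2.cvtColor(np.load('pics/t32.npy'),cv2.COLOR_RGB2HSV)
f=np.load('pics/t32.npy').astype(int)
m=((f[:,:,0]-f[:,:,2]>35)&(f[:,:,0]<160)&(f[:,:,1]>30)).astype(np.uint8); m[:,:100]=0;m[:,150:]=0;m[:180]=0;m[245:]=0
ys,xs=np.nonzero(m);pts=np.array([onz(c,x,y,30)[:2] for x,y in zip(xs,ys)])
print(len(pts),pts.mean(0)); u,s_,v=np.linalg.svd(pts-pts.mean(0));d=v[0]*np.sign(v[0][0]);print("dir",np.degrees(np.arctan2(d[1],d[0])))
t=(pts-pts.mean(0))@d; e=pts.mean(0)+d*t.min();print("back end",e,"bar centre est",e+100*d)
ctr=np.array([509.9,343.5]);ax=np.array([np.cos(np.radians(-16.8)),np.sin(np.radians(-16.8))])
r=e+100*d-ctr;print("in mat",r@ax,r@np.array([-ax[1],ax[0]]))
```

```text
[ 189.1 -596.   261.4] [-0.  0.  0. -0.  0. -0.] [ 0.   0.2 -0.2]
213 [458.  357.7]
dir -17.981357557550393
back end [419.6 370.1] bar centre est [514.8 339.3]
in mat 5.865867472599876 -2.647412301716118
```

View pics/s32.png

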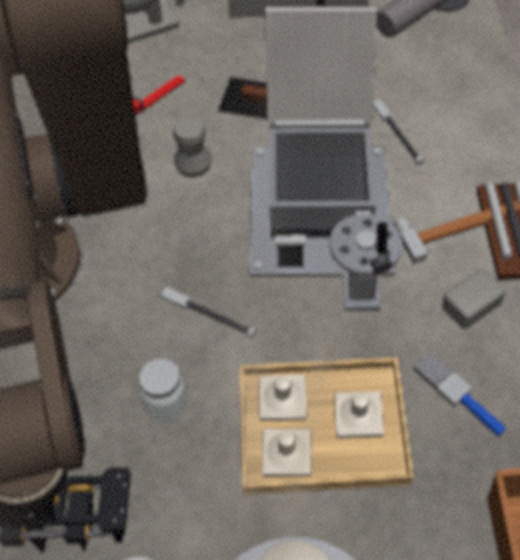

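View pics/t32.png

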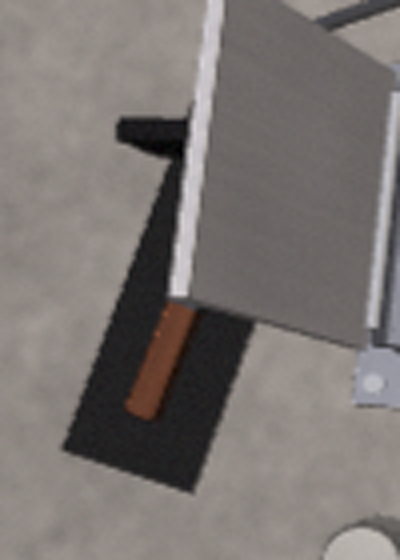

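All checks agree: the bar is centred on the mat, three finials stand side by side in the tray, the lid leans back, the bolt is clear and the jar is in place.

```bash
python3 -c "
from cell import env
print(env.job_done())"
```

```text
the job is handed in; nothing more can be done
None
```

The job is done and handed in at about 65 s of the 210 s; the hand-in reported no verdict.

- **Crank and bolt:** I raised the crank grip to its stop, then turned the wheel about 4.7 rad counter-clockwise. The images show the bolt's tongue clear of the lid.
- **Lid:** I levered it with the bar over the fulcrum to about 0.10 rad by image, and only then gripped its handle. I swung it open and pushed it back to about 1.9 rad.
- **Finials and bar:** There were three finials, and all three stand side by side in the tray with the box empty. The bar lies on its mat, about 6 mm lengthwise and 3 mm across from the centre; that comes from the handle alone, because the open lid hides the blade.
- **Bystanders:** None appears moved in the last pictures, and the gripper is clear of everything.

Two things went wrong on the way and were mended:
- **Crank:** The grip slipped off at about 1.1 rad, so I pushed it upright with the closed fingers; the push force climbed to 31 N with almost no further movement, so it was at the stop.
- **Lid handle:** The gripper came off the handle with the lid near 1.57 rad, so I finished the opening by pushing from the front.

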